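# Refit the keyhole cover of the kitchen's supply box

## Robot

A 6-joint arm with a two-finger parallel gripper is mounted at the origin on a cart in front of the work surface, level with it; the furniture and walls round the work are solid. World frame = base frame: x ahead of the robot, y to its left, z up, the work surface at z = 0. Lengths are in m, angles in rad, forces in N, time in s.
With the tool pointing down it reaches from about 0.25 to 0.725 m from the base axis. Payload 4 kg.
Tool frame: the origin (TCP) lies on the centre line of the jaws, within the pads' length; the fingertips stand 22 mm ahead of it and the grasp point (between the pads) lies 3 mm ahead of it (bot.tip_reach is the distance from the TCP to the fingertips, in m); z points along the fingers, y is the line along which they close (so a half turn about z gives the same grasp; the last joint's range is limited). The gripper opens to 85 mm and grips with 20 to 120 N. Pads are 22 mm wide; open, the fingers measure 114 mm over their backs; the gripper's body (76 mm by 85 mm) begins 54 mm behind the grasp point. The pads swing forward as they close: fully open they stand 13 mm farther back than shut.
Start: joints at [-1.313, 0.241, 0.005, 1.335, 0, 1.571], TCP at [0.127, -0.483, 0.253] pointing down, gripper open.
Joint ranges: [-2.72, 2.72], [-1.05, 1.87], [-1.09, 1.28], [-1.99, 2.15], [-1.42, 1.44], [-3.14, 3.14]. Speed limits (rad/s): [2.79, 2.79, 3.14, 3.14, 3.14, 3.14].

## Interface

Orientations are given as a unit quaternion [x, y, z, w].
In Python, from workcell import bot gives the robot as it stands. The module is installed in compiled form; this text tells all that it offers.
- The arm moves only by the tool apply_moves, never from a script. Its argument "commands" is a list of rows, each a list of 4 numbers: the shift along the tool's x, y, z scaled (see below), then the turn about the tool's z scaled (see below). In form: [[tx, ty, tz, roll], ...]. A call has exactly 5 rows; each row shifts and turns the commanded pose from where the row before left it, along the tool's axes as they then stand; what a row does not reach is not made up. The controller multiplies each number of a shift by 20 mm and each number of a turn by 60 degrees. A row lasts 1/12 s, in which the tool goes at most 41.7 mm and 7.16 degrees, less where a joint would pass 70% of its speed; a pose out of reach is approached as far as the arm can. A call with a number of a shift or a turn outside -1 to 1 is refused whole. A call with a gripper value outside its range is refused whole. "claw" is the closure, from 0 (fully open) to 1 (shut), set as the call begins (left out, the last holds). The fingers move at their own pace and stop on an object; the grip force is fixed at half the most. Time passes only in rows, so rows that do not move let the fingers close, or fill a call up. It gives the time, the measured TCP pose, the force, the opening and the grip force at its end, in the units of the state.
- bot.get_obs(): the state, without advancing time (a new reading comes with each control period).
- bot.camera(name): name is "side" or "top" or "wrist"; returns a dict with "image" (400x640x3 uint8, blue, green, red), "camera_matrix" (3x3 intrinsics, pixels), "k1" (the pictures are not rectified: a ray, as slopes to the right and down, at radius r is drawn at 1 + k1 r^2 times it, then the intrinsics apply), "R" (3x3) and "t" (3): a world point X has camera coordinates R X + t. Camera axes: x right, y down, z forward; pixel columns grow to the right and rows downward; lengths in m; the calibration is good to about 2 mm. A picture is of the moment at which its call begins. There is no depth.
- bot.job_done(): hands the job in; it is judged then, once.
The state is a dict: "clock": time; "joint_pos": joint angles; "joint_vel": joint speeds; "tau": joint torques, N m; "eef_pos": TCP position; "tool_rot": TCP orientation; "ft_force": force on the tool from outside, world axes, zero at the start; "ft_torque": the same for the moment, N m; "grip_width": finger opening in m; "grasp_force": force on a finger pad.
Only numpy, scipy, OpenCV 4.12 (cv2) and the standard library are available. Lean on these libraries where they do the work, as an engineer would, in place of code of your own. Each camera call takes 0.05 s, during which the arm holds its last target. There are 200 camera calls.

## Task

The cover of the stainless supply box on the worktop has been taken off; put it back. Fit its four keyhole slots over the headed pins, press it down against the spring of the interlock plunger and slide it down the slope until it stops, so that the pin heads hold it flat when you let go. Do not force it: feel for the pins, whose straps are not always clamped in the same place from left to right, and leave everything else on the worktop where it stands.

Things in the scene. Friction and masses are not known exactly. Their poses are not given: they have to be found in the camera images.
- cover: the loose stainless cover plate, 112 (x) x 140 (y) x 4 mm, 0.2 to 0.4 kg, lying flat and right way up on the worktop. Origin: centre of its underside; z: outward normal. On the box its +x edge is the upper one, and its x, y, z run along those of box_face (turn it by less than 45 degrees, not by more).
- handle (a point): top middle of the cover's dark bar handle, 30 mm above the cover's origin. The bar stands on the middle of the plate: 12 mm thick (along the cover's x), 64 mm long (y), 26 mm high above the plate's top face
- keyhole (a point): one of the cover's four keyhole slots: centre of its 18 x 18 mm opening, in the plate's top face. Openings are centred at x = -36 and +22 mm, y = +-50 mm from the cover's origin; from each a 9 mm wide slot runs on towards the cover's +x and ends 15.5 mm from the opening's centre
- box_face: sloping open face of the fixed supply box, 132 (x) x 160 (y) mm; origin: its centre, in the rim plane. x points up the slope, z is the outward normal, leaning 30 degrees from vertical towards the robot. Inside the rim it is open, 92 x 128 mm. Locked and fully down, the cover's origin lies at x = 0 of this frame; with the openings over the pin heads it is at x = +13 mm
- pins_nominal (a point): middle of the four headed pins, level with the tops of their heads, if their straps stood mid-way; axes as box_face. Pins at x = +-29, y = +-50 mm from the middle. But the straps are clamped anywhere up to 6 mm left or right of here, along y (all four pins together): look or feel. Necks 5 mm thick; heads 13.6 mm across, undersides 6 mm and tops 9.8 mm above the rim plane
- plunger (a joint): spring interlock plunger in the middle of the face, white, 11 mm thick; 0 = out (tip 8 mm above the rim plane), grows in m as it is pressed in along the normal; about 0.006 with the cover locked. 4 N to start, 8 N with the cover flat on the rim: more than the cover's weight, so a cover that is not under the pin heads is pushed up again
- mug: bystander: white mug with dark dots, 82 mm wide, 91 mm high. Origin: middle of its underside
- spice_jar: bystander: small spice jar with a dark cap, 41 mm across, 105 mm high. Origin: middle of its underside
- jam_jar: bystander: jam jar with a white lid, 72 mm across, 102 mm high. Origin: middle of its underside
- pen: bystander: black and white marker pen, 138 mm long, 18 mm thick, long axis y. Origin: middle of its underside
- red_plug: bystander: red mains plug, 34x82x25 mm, long axis y. Origin: middle of its underside
- capsule: bystander: brown coffee capsule, 53 mm across, 33 mm high. Origin: middle of its underside
- supply_box: the whole box, fixed to the worktop, 114 (x) x 160 (y) mm, 40 mm high in front and 106 mm at the back, plus a screwed ear of 21 mm on each side; origin: centre of its underside

How it is judged:
By the outcome, as a careful person would: the job done as asked, in the order asked, and still so for the second after the job is handed in, with the robot touching nothing.
It also fails if it takes over 54 s, if anything falls off the work surface, if the arm or the gripper's body presses on something with over 40 N, if the wrist force passes 120 N, or if a joint passes its speed limit or range.

## Working session

There is one attempt and no reset: what is moved stays moved. The work goes in short steps, Python scripts to look and compute and a tool call to move; the robot and the scene stay as the last step left them, time stands still between calls to the robot, and variables do not carry over. Pictures are saved under pics/ and viewed, at most 10 in all, crops included, and the job is handed in when it is done.

Besides the shell and the picture viewer there is one more tool, called after ">>>" by a JSON object that holds its "fn" and its "kwargs", one argument or row to a line. apply_moves: Moves the arm, as the interface text tells. Shifts and turns lie within -1 to 1; 1 stands for 20 mm of shift or 60 degrees of turn. Its arguments: {"type":"object","properties":{"commands":{"type":"array","items":{"type":"array","items":{"type":"number","minimum":-1,"maximum":1}}},"claw":{"type":"number"}},"required":["commands"]}

```bash
mkdir -p pics
cat > h.py <<'E'
import numpy as np, cv2, pickle
from workcell import bot
def snap(name,fn):
    c=bot.camera(name); cv2.imwrite(f'pics/{fn}.png',c['image']); pickle.dump(c,open(f'pics/{fn}.pkl','wb')); return c
def load(fn): return pickle.load(open(f'pics/{fn}.pkl','rb'))
def ray(c,uv):
    K=np.array(c['camera_matrix']);R=np.array(c['R']);t=np.array(c['t']);k=float(c['k1'])
    p=cv2.undistortPoints(np.array([[uv]],float),K,np.array([k,0,0,0,0.]))[0,0]
    d=R.T@np.array([p[0],p[1],1]); return -R.T@t, d/np.linalg.norm(d)
def onz(c,uv,z):
    o,d=ray(c,uv); return o+d*(z-o[2])/d[2]
def tri(obs):
    A=np.zeros((3,3));b=np.zeros(3);L=[]
    for c,uv in obs:
        o,d=ray(c,uv);P=np.eye(3)-np.outer(d,d);A+=P;b+=P@o;L.append((o,d))
    X=np.linalg.solve(A,b); return X,[float(np.linalg.norm((np.eye(3)-np.outer(d,d))@(X-o))) for o,d in L]
def proj(c,X):
    K=np.array(c['camera_matrix']);R=np.array(c['R']);t=np.array(c['t'])
    return cv2.projectPoints(np.array([X],float),cv2.Rodrigues(R)[0],t,K,np.array([float(c['k1']),0,0,0,0.]))[0][0,0]
E
python3 - <<'E'
from h import *
o=bot.get_obs();print({k:np.round(v,3) for k,v in o.items()},bot.tip_reach)
ims=[]
for n in('side','top','wrist'):
    c=snap(n,n+'0');print(n,np.round(-np.array(c['R']).T@np.array(c['t']),3),np.round(c['R'],2).tolist(),c['k1'],c['camera_matrix'][0])
E
```

```text
{'clock': np.float64(0.0), 'joint_pos': array([-1.313,  0.241,  0.004,  1.335, -0.   ,  1.571]), 'joint_vel': array([-0.001, -0.   ,  0.   ,  0.001,  0.001,  0.001]), 'tau': array([-1.0000e-03, -3.7232e+01,  2.5241e+01,  1.7000e-02, -0.0000e+00,
       -0.0000e+00]), 'eef_pos': array([ 0.127, -0.483,  0.252]), 'tool_rot': array([ 0.992,  0.129, -0.   , -0.001]), 'ft_force': array([ 0.228,  0.882, -0.275]), 'ft_torque': array([-0.073,  0.007, -0.009]), 'grasp_force': np.float64(0.0), 'grip_width': np.float64(0.085)} 0.022
side [ 0.095 -1.018  1.323] [[0.91, -0.43, -0.01], [-0.34, -0.7, -0.62], [0.25, 0.57, -0.78]] -0.00791997506046001 [498.26939022   0.         327.4401038 ]
top [ 0.03  -0.233  1.784] [[0.22, -0.97, 0.0], [-0.94, -0.21, -0.26], [0.25, 0.06, -0.97]] -0.10477013016405164 [454.40977561   0.         320.87766799]
wrist [ 0.203 -0.462  0.373] [[0.25, -0.97, -0.0], [-0.92, -0.24, 0.31], [-0.3, -0.08, -0.95]] -0.00595979886339427 [287.49314567   0.         320.7752075 ]
```

View pics/top0.png

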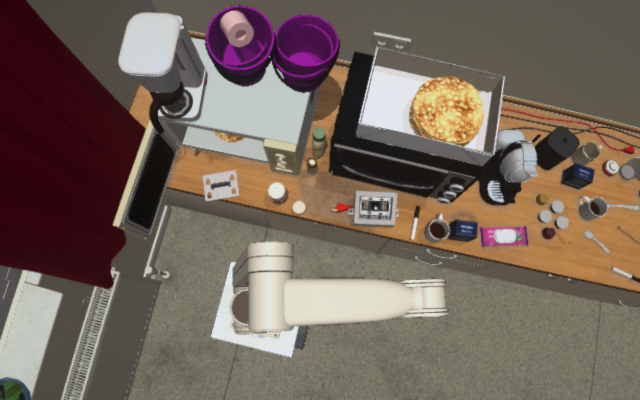

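View pics/side0.png

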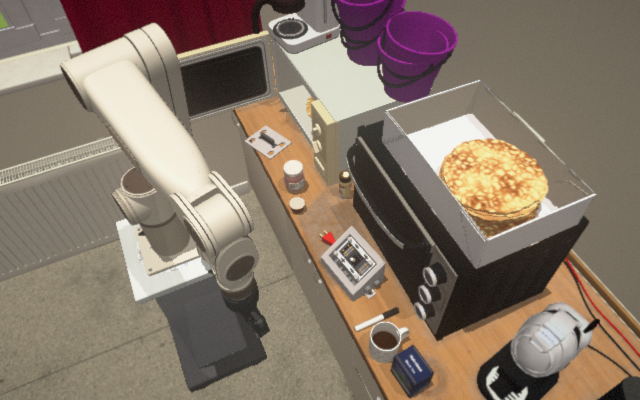

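The top view shows the cover near px (221,186), with its dark handle, and the open box at (376,208). In the side view they are at (268,140) and (353,262). I'll zoom in on both.

Run:
```python
from h import *
t=load('top0')['image'];s=load('side0')['image']
def cr(i,u,v,w=66,h=50,k=6): return cv2.resize(i[v-h//2:v+h//2,u-w//2:u+w//2],(396,300),interpolation=cv2.INTER_CUBIC)
m=np.vstack([np.hstack([cr(t,221,186),cr(t,376,208)]),np.hstack([cr(s,268,140),cr(s,355,262,82,62)])])
cv2.imwrite('pics/z0.png',m)
for n,c,(a,b) in(('cov',load('top0'),(221,185)),('box',load('top0'),(376,208)),('covS',load('side0'),(268,141))): print(n,onz(c,(a,b),0.004 if n[0]=='c' else .08))
```

```text
cov [0.43994723 0.28033783 0.004     ]
box [ 0.46666706 -0.35135911  0.08      ]
covS [0.44236987 0.2874845  0.004     ]
```

View pics/z0.png

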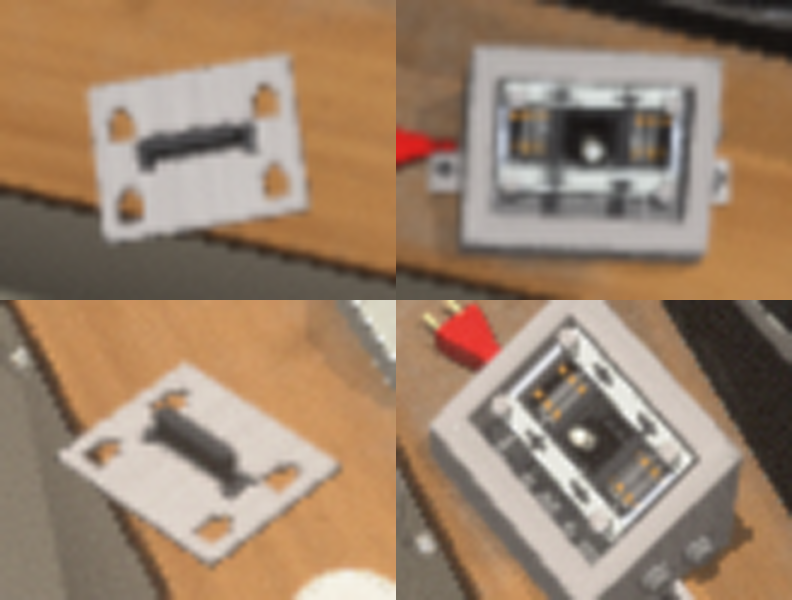

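The zoomed views show the cover right way up, with its slots pointing away from the robot and roughly square to the box. The box has its plunger, white straps and pins visible. Next I'll get corner coordinates from contours.

```bash
cat >> h.py <<'E'
def quad(img,uv,lo,hi,r=60):
    """corners of the blob (bgr-range mask) at/near uv"""
    hsv=cv2.cvtColor(img,cv2.COLOR_BGR2HSV); m=cv2.inRange(hsv,lo,hi)
    k=np.zeros_like(m); u,v=map(int,uv); k[max(v-r,0):v+r,max(u-r,0):u+r]=1; m*=k
    m=cv2.morphologyEx(m,cv2.MORPH_OPEN,np.ones((2,2),np.uint8))
    cs=[c for c in cv2.findContours(m,cv2.RETR_EXTERNAL,cv2.CHAIN_APPROX_NONE)[0]]
    c=max(cs,key=cv2.contourArea); h=cv2.convexHull(c)
    for e in np.linspace(1,20,60):
        a=cv2.approxPolyDP(h,e,True)
        if len(a)<=4: break
    return a[:,0].astype(float),c,m
E
python3 - <<'E'
from h import *
for n,uv in(('top0',(221,186)),('side0',(268,140))):
    c=load(n); a,_,m=quad(c['image'],uv,(0,0,120),(180,60,255),26)
    print(n,a.tolist()); X=np.array([onz(c,p,.004) for p in a]);print(np.round(X,3).tolist(),np.round(X.mean(0),3))
    print([round(float(np.linalg.norm(X[i]-X[(i+1)%4])),3) for i in range(len(a))])
c=load('top0')
for z,p in((.1,(475,45)),(.1,(721,58)),(.035,(462,247)),(.035,(710,255))):
    q=(343+(p[0]-396)/6,183+p[1]/6);print(np.round(onz(c,q,z),3))
E
```

```text
top0 [[236.0, 171.0], [239.0, 196.0], [206.0, 201.0], [204.0, 177.0]]
[[0.512, 0.236, 0.004], [0.412, 0.195, 0.004], [0.361, 0.322, 0.004], [0.457, 0.359, 0.004]] [0.435 0.278 0.004]
[0.108, 0.136, 0.103, 0.134]
side0 [[291.0, 143.0], [243.0, 166.0], [243.0, 132.0], [268.0, 127.0]]
[[0.516, 0.24, 0.004], [0.316, 0.209, 0.004], [0.374, 0.374, 0.004], [0.469, 0.358, 0.004]] [0.419 0.295 0.004]
[0.202, 0.176, 0.097, 0.127]
[ 0.512 -0.262  0.1  ]
[ 0.539 -0.418  0.1  ]
[ 0.395 -0.283  0.035]
[ 0.426 -0.442  0.035]
```

View pics/wrist0.png

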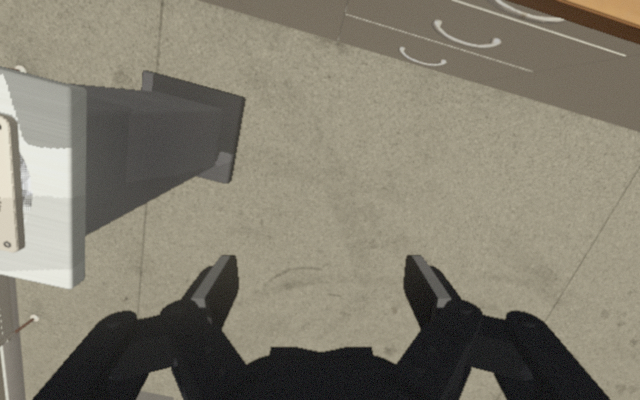

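The wrist view shows both fingers, with tool y running along image columns and tool x up the image. I'll move over the box for close views first.

>>> {"fn": "apply_moves", "kwargs": {
  "commands": [
    [0.5, 0, 0, 0],
    [1, -0.1, 0, 0],
    [1, -0.1, 0, 0],
    [1, -0.1, 0, 0],
    [1, -0.2, 0, 0]
  ]
}}

```text
clock: 0.57
eef_pos: [0.2133, -0.4504, 0.2531]
tool_rot: [0.992, 0.128, 0.0, -0.0]
ft_force: [-0.3, 0.3, 0.2]
grip_width: 0.0854
grasp_force: 0.0
```

>>> {"fn": "apply_moves", "kwargs": {
  "commands": [
    [1, -0.15, 0, 0],
    [1, -0.15, 0, 0],
    [1, -0.15, 0, 0],
    [1, -0.15, 0, 0],
    [1, -0.15, 0, 0]
  ]
}}

```text
clock: 0.98
eef_pos: [0.3062, -0.4098, 0.2531]
tool_rot: [0.992, 0.129, 0.0, -0.0]
ft_force: [0.3, 0.2, -0.4]
grip_width: 0.0854
grasp_force: 0.0
```

>>> {"fn": "apply_moves", "kwargs": {
  "commands": [
    [1, -0.15, 0, 0],
    [1, -0.15, 0, 0],
    [1, -0.15, 0, 0],
    [0.5, -0.15, 0, 0],
    [0, 0, 0, 0]
  ]
}}

```text
clock: 1.4
eef_pos: [0.3713, -0.38, 0.2529]
tool_rot: [0.991, 0.13, 0.0, -0.0]
ft_force: [-0.5, 0.0, -1.1]
grip_width: 0.0854
grasp_force: 0.0
```

Run:
```python
from h import *
c=snap('wrist','w1');o=bot.get_obs();print(o['clock'],o['eef_pos'],o['tool_rot'])
for X in((.467,-.351,.075),): print(proj(c,X))
```

```text
1.45 [ 0.37007383 -0.38060065  0.25301725] [ 9.91559401e-01  1.29652558e-01 -3.50206356e-04 -2.13309552e-04]
[318.62815818  84.05458191]
```

View pics/w1.png

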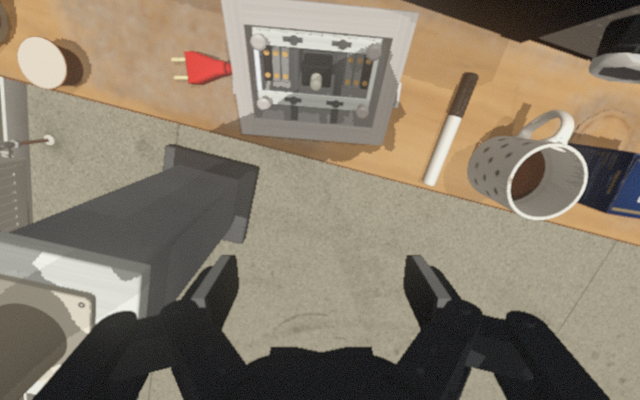

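This view shows the pins at about (258,42), (376,52), (265,103) and (365,112), and the plunger at (316,80). I'll move 80 mm forward for a centred second view.

>>> {"fn": "apply_moves", "kwargs": {
  "commands": [
    [1, 0, 0, 0],
    [1, 0, 0, 0],
    [1, 0, 0, 0],
    [1, 0, 0, 0],
    [0, 0, 0, 0]
  ]
}}

```text
clock: 1.87
eef_pos: [0.4486, -0.3608, 0.2529]
tool_rot: [0.992, 0.129, 0.0, 0.0]
ft_force: [0.1, -0.1, 0.2]
grip_width: 0.0855
grasp_force: 0.0
```

Run:
```python
from h import *
c=snap('wrist','w2');o=bot.get_obs();print(o['clock'],o['eef_pos'],o['tool_rot'])
i=c['image'];cv2.imwrite('pics/w2z.png',cv2.resize(i[50:275,180:480],(800,600),interpolation=cv2.INTER_CUBIC))
i=load('w1')['image'];cv2.imwrite('pics/w1z.png',cv2.resize(i[0:165,210:430],(800,600),interpolation=cv2.INTER_CUBIC))
```

```text
1.9167 [ 0.44703062 -0.36108219  0.25289522] [ 9.91650447e-01  1.28954496e-01 -3.53164610e-04 -6.05190383e-05]
```

View pics/w2z.png

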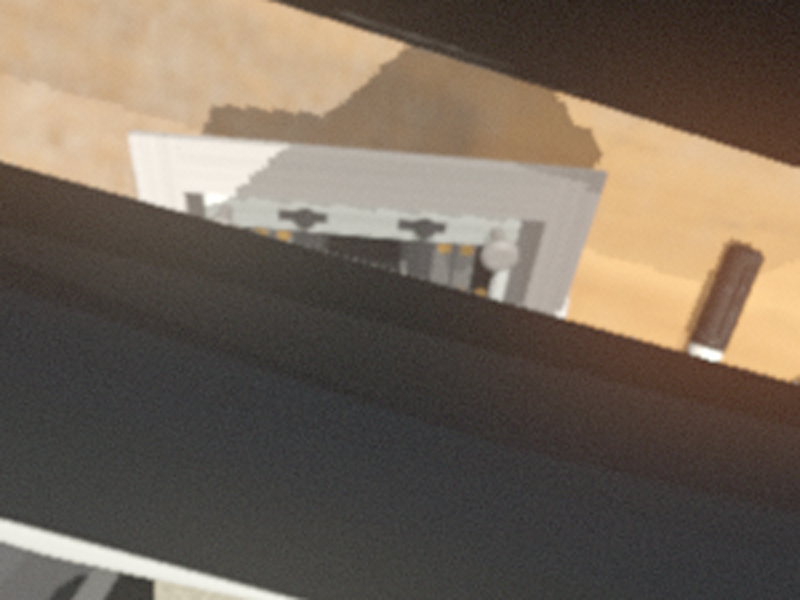

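View pics/w1z.png

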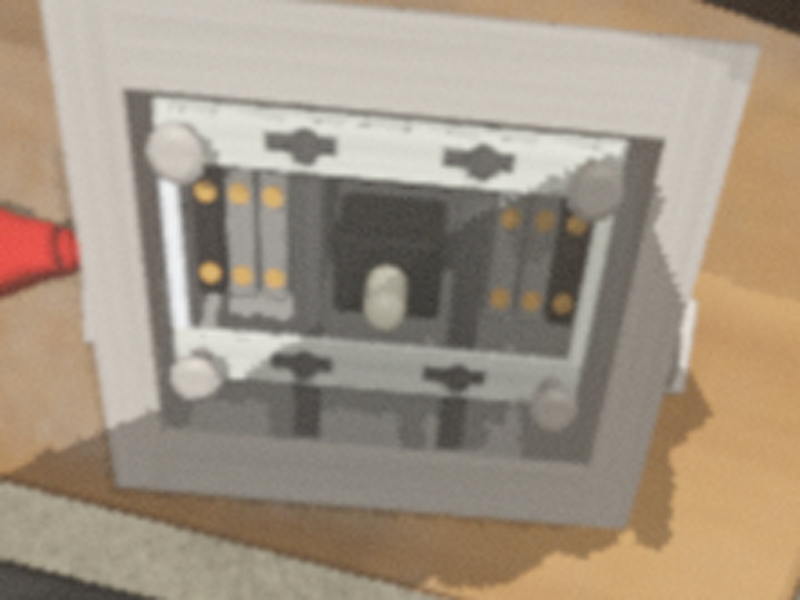

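w2 shows a dark bar, probably the oven's handle, hanging between the camera and the box, so there is an obstacle above it. w1 gives clear pin heads. I'll triangulate the bar by checking where its rays fall in the top and side views, and locate the pins too.

Run:
```python
from h import *
t=load('top0');s=load('side0');w=load('w2')
g=lambda i,p:i[int(round(p[1])),int(round(p[0]))].tolist()
for zx in((400,250),(400,400),(400,560),(100,250),(700,450)):
    p=(180+zx[0]*.375,50+zx[1]*.375);print('px',p)
    for z in(.1,.15,.2,.25,.3,.34):
        X=onz(w,p,z);a=proj(t,X);b=proj(s,X);print(np.round(X,3),np.round(a),g(t['image'],a),np.round(b),g(s['image'],b))
# pins in w1 vs top
w1=load('w1')
P=[(178,152),(597,190),(196,377),(553,405)];P=[(210+a*.275,b*.275) for a,b in P]
yaw=np.deg2rad(10.4)
ex=np.array([np.cos(yaw)*np.cos(np.pi/6),np.sin(yaw)*np.cos(np.pi/6),.5]);ey=np.array([-np.sin(yaw),np.cos(yaw),0])
# pins: X=Z0 + sx*29 ex + sy*50 ey ; solve linear LSQ for centre & check yaw by scan of residual w/ least_squares
from scipy.optimize import least_squares
sg=[(1,1),(1,-1),(-1,1),(-1,-1)]
def ax(y): return np.array([np.cos(y)*np.cos(np.pi/6),np.sin(y)*np.cos(np.pi/6),.5]),np.array([-np.sin(y),np.cos(y),0])
def f(q):
    ex,ey=ax(q[3]);return np.ravel([proj(w1,q[:3]+.029*a*ex+.05*b*ey)-p for (a,b),p in zip(sg,P)])
r=least_squares(f,[.467,-.351,.08,yaw],x_scale=[.01,.01,.01,.1]);print('pins',np.round(r.x,4),np.rad2deg(r.x[3]),np.round(f(r.x),2))
C=[(210+a*.275,b*.275) for a,b in((42,-8),(758,45),(117,485),(630,525))]
I=[(210+a*.275,b*.275) for a,b in((127,92),(662,138),(162,428),(592,462))]
for nm,Q,hx,hy in(('outer',C,.066,.08),('inner',I,.046,.064)):
    def f2(q):
        ex,ey=ax(q[3]);return np.ravel([proj(w1,q[:3]+hx*a*ex+hy*b*ey)-p for (a,b),p in zip(sg,Q)])
    r=least_squares(f2,[.467,-.351,.08,yaw],x_scale=[.01,.01,.01,.1]);print(nm,np.round(r.x,4),np.rad2deg(r.x[3]),np.round(f2(r.x),2))
```

```text
px (330.0, 143.75)
[ 0.495 -0.356  0.1  ] [379. 200.] [175, 177, 173] [361. 254.] [222, 226, 227]
[ 0.5   -0.353  0.15 ] [380. 195.] [178, 180, 185] [363. 243.] [190, 197, 208]
[ 0.506 -0.35   0.2  ] [382. 190.] [79, 111, 146] [365. 231.] [92, 125, 161]
[ 0.511 -0.347  0.25 ] [383. 185.] [24, 26, 30] [367. 219.] [38, 43, 50]
[ 0.516 -0.344  0.3  ] [384. 179.] [51, 48, 50] [370. 206.] [95, 104, 108]
[ 0.521 -0.342  0.34 ] [385. 174.] [19, 21, 23] [371. 195.] [35, 41, 48]
px (330.0, 200.0)
[ 0.442 -0.371  0.1  ] [380. 214.] [86, 86, 85] [347. 265.] [224, 232, 233]
[ 0.457 -0.365  0.15 ] [381. 207.] [68, 68, 70] [351. 252.] [90, 92, 97]
[ 0.472 -0.359  0.2  ] [382. 200.] [114, 115, 114] [356. 238.] [192, 199, 211]
[ 0.487 -0.354  0.25 ] [383. 192.] [162, 166, 173] [360. 224.] [107, 132, 161]
[ 0.502 -0.348  0.3  ] [385. 183.] [28, 30, 33] [365. 209.] [34, 43, 52]
[ 0.514 -0.343  0.34 ] [386. 176.] [20, 21, 23] [369. 197.] [42, 47, 53]
px (330.0, 260.0)
[ 0.376 -0.389  0.1  ] [382. 232.] [69, 120, 173] [329. 279.] [88, 124, 164]
[ 0.403 -0.38   0.15 ] [383. 222.] [177, 179, 184] [336. 26
[... 894 characters left out ...]
.465 -0.46   0.15 ] [407. 210.] [74, 128, 180] [370. 278.] [127, 134, 143]
[ 0.478 -0.433  0.2  ] [403. 202.] [64, 108, 153] [371. 259.] [183, 189, 192]
[ 0.491 -0.406  0.25 ] [398. 194.] [82, 117, 154] [371. 238.] [93, 122, 154]
[ 0.505 -0.379  0.3  ] [394. 184.] [64, 66, 70] [372. 218.] [32, 38, 47]
[ 0.515 -0.358  0.34 ] [390. 177.] [22, 23, 25] [373. 200.] [38, 42, 49]
pins [ 0.4694 -0.3468  0.0811  0.1806] 10.349439097731905 [-0.07  0.03 -0.22 -0.16  0.15 -0.2   0.18  0.36]
outer [ 0.4671 -0.3486  0.0705  0.1904] 10.90668372009942 [-0.43 -1.02 -0.23  0.43  1.52  0.95 -0.59 -0.11]
inner [ 0.4681 -0.3481  0.0684  0.1844] 10.566104005543167 [-0.04 -0.57  0.14 -0.53  1.18  0.8  -1.31  0.59]
```

The pin fit is tight, under 0.4 px: middle at (0.469,-0.347,0.081), z close to the 0.0815 expected, yaw 10.35°. Now a montage to understand the bar above the box.

Run:
```python
from h import *
t=load('top0')['image'];s=load('side0')['image'];w=load('w2')['image']
cr=lambda i,u,v,w,h: cv2.convertScaleAbs(cv2.resize(i[v-h//2:v+h//2,u-w//2:u+w//2],(400,300),interpolation=cv2.INTER_CUBIC),alpha=1.6,beta=10)
cv2.imwrite('pics/m2.png',np.vstack([np.hstack([cr(t,390,190,140,106),cr(s,390,215,160,120)]),np.hstack([cv2.resize(w,(400,300)),cr(load('w1')['image'],470,60,160,120)])]))
```

```text
(no output)
```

View pics/m2.png

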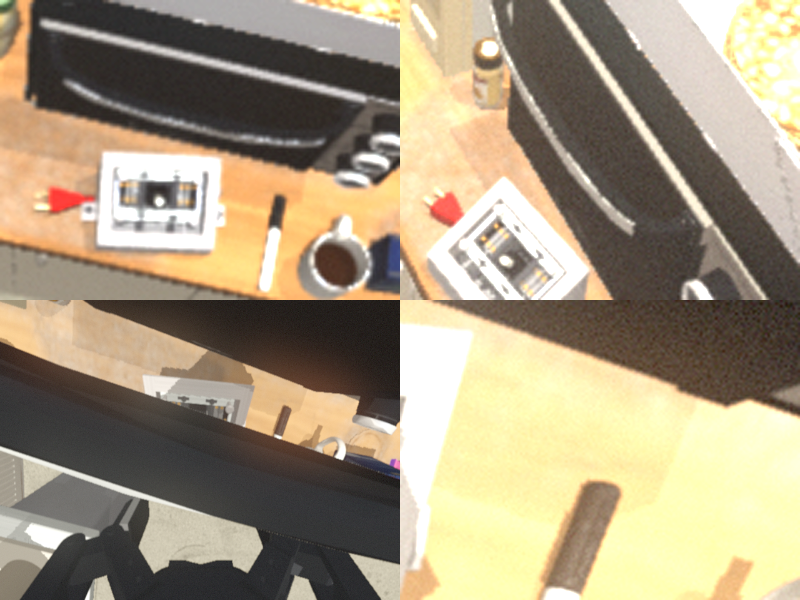

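The montage shows the oven's bowed handle near top px (390,184) and side px (370,212), about (0.505,-0.35,0.30), just behind the box. I need to know how close the wrist comes to it, so I'll check the live views.

Run:
```python
from h import *
t=snap('top','top1')['image'];s=snap('side','side1')['image']
o=bot.get_obs();print(np.round(o['joint_pos'],3),o['clock'])
cr=lambda i,u,v,w,h,W: cv2.convertScaleAbs(cv2.resize(i[v-h//2:v+h//2,u-w//2:u+w//2],(W,600),interpolation=cv2.INTER_CUBIC),alpha=1.6,beta=10)
cv2.imwrite('pics/m3.png',np.hstack([cr(t,385,215,100,150,400),cr(s,345,210,120,180,400)]))
```

```text
[-6.810e-01  3.900e-01  2.130e-01  1.395e+00 -1.000e-03  2.204e+00] 2.0167
```

View pics/m3.png

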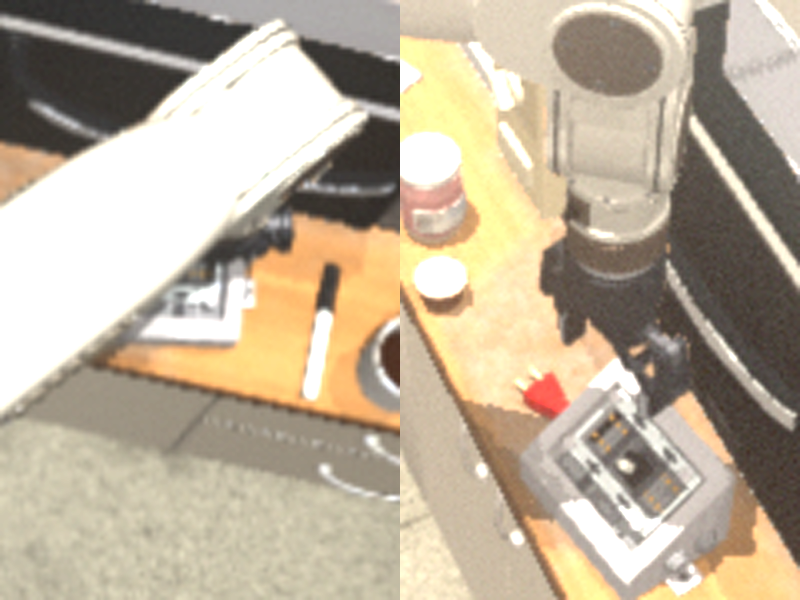

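No camera body is visible, and the gripper flange is a cylinder about 45 mm in radius. I'll triangulate the handle's bright front strip accurately from w2, top and side.

Run:
```python
from h import *
t=load('top0');s=load('side0');w=load('w2')
T=np.array([(348,168.5),(369,178),(390,183.5),(411,186.7),(432,186)]);S=np.array([(362,199),(374,219),(390,237),(402,246)])
for p in((180,249),(236,262),(292,275)):
    for z in np.arange(.26,.36,.01):
        X=onz(w,p,z);a=proj(t,X);b=proj(s,X)
        print(p,np.round(X,3),round(a[1]-np.interp(a[0],*T.T),1),round(b[0]-np.interp(b[1],S[:,1],S[:,0]),1))
# strip brightness in w2 columns
i=w['image'].max(2).astype(int)
for u in(190,240,290,330,380,430): 
    col=i[100:330,u];print(u,[(100+k,int(col[k])) for k in range(0,230,8)])
```

```text
(180, 249) [ 0.451 -0.295  0.26 ] 20.5 -30.4
(180, 249) [ 0.458 -0.299  0.27 ] 17.5 -26.3
(180, 249) [ 0.464 -0.303  0.28 ] 14.4 -22.2
(180, 249) [ 0.471 -0.307  0.29 ] 11.6 -18.0
(180, 249) [ 0.477 -0.311  0.3  ] 8.8 -13.8
(180, 249) [ 0.483 -0.315  0.31 ] 6.0 -9.5
(180, 249) [ 0.49  -0.318  0.32 ] 3.2 -5.9
(180, 249) [ 0.496 -0.322  0.33 ] 0.3 -2.8
(180, 249) [ 0.503 -0.326  0.34 ] -2.6 0.3
(180, 249) [ 0.509 -0.33   0.35 ] -5.5 3.4
(236, 262) [ 0.451 -0.32   0.26 ] 19.6 -30.3
(236, 262) [ 0.458 -0.321  0.27 ] 16.9 -26.2
(236, 262) [ 0.464 -0.323  0.28 ] 14.2 -22.1
(236, 262) [ 0.47  -0.325  0.29 ] 11.4 -17.9
(236, 262) [ 0.477 -0.327  0.3  ] 8.7 -13.7
(236, 262) [ 0.483 -0.328  0.31 ] 5.9 -9.4
(236, 262) [ 0.49 -0.33  0.32] 3.0 -5.0
(236, 262) [ 0.496 -0.332  0.33 ] 0.2 -1.1
(236, 262) [ 0.503 -0.334  0.34 ] -2.7 1.6
(236, 262) [ 0.509 -0.335  0.35 ] -5.6 4.4
(292, 275) [ 0.451 -0.345  0.26 ] 19.3 -31.9
(292, 275) [ 0.458 -0.345  0.27 ] 16.6 -26.8
(292, 275) [ 0.464 -0.344  0.28 ] 13.9 -22.0
(292, 275) [ 0.47  -0.344  0.29 ] 11.2 -17.8
(292, 275) [ 0.477 -0.343  0.3  ] 8.5 -13.5
(
[... 1525 characters left out ...]
08), (316, 201), (324, 196)]
380 [(100, 159), (108, 159), (116, 180), (124, 182), (132, 168), (140, 136), (148, 158), (156, 184), (164, 182), (172, 78), (180, 70), (188, 72), (196, 66), (204, 64), (212, 66), (220, 62), (228, 53), (236, 62), (244, 62), (252, 56), (260, 63), (268, 58), (276, 64), (284, 59), (292, 61), (300, 203), (308, 198), (316, 207), (324, 210)]
430 [(100, 228), (108, 229), (116, 231), (124, 230), (132, 227), (140, 228), (148, 232), (156, 250), (164, 239), (172, 237), (180, 159), (188, 88), (196, 81), (204, 77), (212, 68), (220, 68), (228, 60), (236, 61), (244, 56), (252, 61), (260, 56), (268, 59), (276, 53), (284, 57), (292, 59), (300, 59), (308, 88), (316, 36), (324, 48)]
```

Run:
```python
from h import *
s=load('side1')
for dz in(0,.05,.1,.15,.2,.22,.24,.26,.3):
    X=np.array([.447,-.361,.253+dz]);a=proj(s,X);b=proj(s,X+np.array(np.array(s['R'])[0])*.05)
    print(dz,'crop',np.round([(a[0]-285)/.3+400,(a[1]-120)/.3]),'50mm=',round((b[0]-a[0])/.3,1))
```

```text
0 crop [611. 370.] 50mm= 63.9
0.05 crop [612. 332.] 50mm= 65.8
0.1 crop [613. 292.] 50mm= 68.0
0.15 crop [615. 249.] 50mm= 70.2
0.2 crop [616. 204.] 50mm= 72.6
0.22 crop [617. 184.] 50mm= 73.6
0.24 crop [617. 165.] 50mm= 74.6
0.26 crop [618. 144.] 50mm= 75.7
0.3 crop [619. 102.] 50mm= 77.9
```

Run:
```python
from h import *
from scipy.optimize import least_squares
w1=load('w1');s=load('side0')
P=[(210+a*.275,b*.275) for a,b in[(178,152),(597,190),(196,377),(553,405)]]
S=[(314+(a-396)/4.83,231+(b-300)/4.84) for a,b in[(568,337),(672,455),(500,402),(600,520)]]
for p,q in zip(P,S): print(*[np.round(x,4) for x in tri([(w1,p),(s,q)])])
X=np.array([tri([(w1,p),(s,q)])[0] for p,q in zip(P,S)]);print('mean',X.mean(0),'dx',(X[0]+X[1]-X[2]-X[3])/2,'dy',(X[0]+X[2]-X[1]-X[3])/2)
# cover: handle in side/top zooms (bar top ends), and corners
t=load('top0')
tz=lambda a,b:(188+a/6,161+b/6); sz=lambda a,b:(235+a/6,115+(b-300)/6)
for A,B,n in[((140,147),(155,418),'barL'),((253,128),(238,470),'barR'),((90,90),(183,362),'c+x+y'),((291,55),(340,466),'c+x-y'),((108,241),(62,455),'c-x+y'),((308,207),(212,563),'c-x-y')]:
    print(n,*[np.round(x,4) for x in tri([(t,tz(*A)),(s,sz(*B))])])
```

```text
[ 0.4852 -0.2964  0.1062] [0.0017 0.0017]
[ 0.5053 -0.3922  0.0959] [0.0023 0.0023]
[ 0.4365 -0.3046  0.0783] [0.0007 0.0007]
[ 0.4552 -0.4001  0.0713] [0.0015 0.0015]
mean [ 0.47053265 -0.3483284   0.08793539] dx [0.04941567 0.00808943 0.02623523] dy [-0.01939415  0.09564014  0.00860477]
barL [0.4254 0.3135 0.0211] [0.0002 0.0002]
barR [0.453  0.2394 0.0304] [0.0001 0.0001]
c+x+y [0.4599 0.3614 0.0131] [0.0016 0.0016]
c+x-y [0.5149 0.2332 0.0115] [0.0013 0.0013]
c-x+y [0.3623 0.3199 0.0092] [0.0028 0.0028]
c-x-y [0.4144 0.1934 0.0092] [0.0016 0.0016]
```

Pin middle is confirmed at about (0.4695,-0.347,0.082) and the cover at about (0.438,0.277), yaw about 22.5°. The oven handle's front edge is at x≈0.497, z≈0.33, so I'll grip 5 mm to the robot side of the bar's middle. Going to the cover now.

>>> {"fn": "apply_moves", "kwargs": {
  "commands": [
    [-0.5, -0.5, 0, 0],
    [0.1, -1, 0, 0],
    [0.2, -1, 0, 0],
    [0.2, -1, 0, 0],
    [0.2, -1, 0, 0]
  ]
}}

```text
clock: 2.43
eef_pos: [0.426, -0.273, 0.2535]
tool_rot: [0.992, 0.127, -0.0, 0.0]
ft_force: [0.4, 1.0, 1.6]
grip_width: 0.0851
grasp_force: 0.0
```

>>> {"fn": "apply_moves", "kwargs": {
  "commands": [
    [0.2, -1, 0, 0],
    [0.2, -1, 0, 0],
    [0.2, -1, 0, 0],
    [0.2, -1, 0, 0],
    [0.2, -1, 0, 0]
  ]
}}

```text
clock: 2.85
eef_pos: [0.4201, -0.1711, 0.2535]
tool_rot: [0.992, 0.127, -0.0, 0.0]
ft_force: [0.2, 0.1, -0.4]
grip_width: 0.0858
grasp_force: 0.0
```

>>> {"fn": "apply_moves", "kwargs": {
  "commands": [
    [0.2, -1, 0, 0],
    [0.2, -1, 0, 0],
    [0.2, -1, 0, 0],
    [0.2, -1, 0, 0],
    [0.2, -1, 0, 0]
  ]
}}

```text
clock: 3.27
eef_pos: [0.4142, -0.0695, 0.2536]
tool_rot: [0.992, 0.127, 0.0, 0.0]
ft_force: [0.1, -0.7, 0.2]
grip_width: 0.0853
grasp_force: 0.0
```

>>> {"fn": "apply_moves", "kwargs": {
  "commands": [
    [0.2, -1, 0, 0],
    [0.2, -1, 0, 0],
    [0.2, -1, 0, 0],
    [0.2, -1, 0, 0],
    [0.2, -1, 0, 0]
  ]
}}

```text
clock: 3.68
eef_pos: [0.4083, 0.0321, 0.2535]
tool_rot: [0.992, 0.127, 0.0, 0.0]
ft_force: [0.5, 0.6, -0.2]
grip_width: 0.0851
grasp_force: 0.0
```

>>> {"fn": "apply_moves", "kwargs": {
  "commands": [
    [0.2, -1, 0, 0],
    [0.2, -1, 0, 0],
    [0.2, -1, 0, 0],
    [0.2, -1, 0, 0],
    [0.2, -1, 0, 0]
  ]
}}

```text
clock: 4.1
eef_pos: [0.4065, 0.1192, 0.2536]
tool_rot: [0.99, 0.139, -0.001, -0.006]
ft_force: [0.7, 0.3, 0.8]
grip_width: 0.0854
grasp_force: 0.0
```

>>> {"fn": "apply_moves", "kwargs": {
  "commands": [
    [0.2, -1, 0, 0],
    [0.2, -1, 0, 0],
    [0.2, -1, 0, 0],
    [0, -1, 0, 0],
    [0, -1, 0, 0]
  ]
}}

```text
clock: 4.52
eef_pos: [0.4067, 0.1635, 0.2564]
tool_rot: [0.985, 0.172, -0.005, -0.029]
ft_force: [0.6, 0.3, 0.5]
grip_width: 0.0855
grasp_force: 0.0
```

>>> {"fn": "apply_moves", "kwargs": {
  "commands": [
    [0, -1, 0, 0],
    [0, 0, 0, -0.1],
    [0, 0, 0, -0.03],
    [0, 0, 0, 0],
    [0, 0, 0, 0]
  ]
}}

```text
clock: 4.93
eef_pos: [0.4037, 0.1715, 0.2577]
tool_rot: [0.969, 0.245, -0.004, -0.033]
ft_force: [-0.3, -0.3, 0.8]
grip_width: 0.0854
grasp_force: 0.0
```

```bash
cat >> h.py <<'E'
def coverlook(fn):
    c=snap('wrist',fn);o=bot.get_obs();i=c['image']
    q=o['tool_rot'];yaw=2*np.arctan2(q[1],q[0]);print('clk',round(o['clock'],2),'eef',np.round(o['eef_pos'],4),'yaw',np.rad2deg(yaw),'ft',np.round(o['ft_force'],1),'q',np.round(o['joint_pos'],2))
    return c,o
E
python3 - <<'E'
from h import *
c,o=coverlook('c1');uv=proj(c,(.438,.277,.004));print(uv)
a,cn,m=quad(c['image'],uv,(0,0,110),(180,45,255),150);print(a.tolist(),cv2.contourArea(cn))
X=np.array([onz(c,p,.004) for p in a]);print(np.round(X,4).tolist(),X.mean(0),[round(float(np.linalg.norm(X[k]-X[k-1])),4) for k in range(len(X))])
E
```

```text
clk 4.98 eef [0.4038 0.1714 0.2576] yaw 28.349035912589976 ft [ 0.5 -0.3  0.7] q [ 0.36  0.12 -0.14  1.32  0.07  3.01]
[274.44524898 108.00819329]
[[329.0, 64.0], [285.0, 258.0], [125.0, 258.0], [125.0, 165.0], [216.0, 54.0]] 29306.0
[[0.5142, 0.2407, 0.004], [0.2552, 0.1723, 0.004], [0.1281, 0.3881, 0.004], [0.271, 0.4293, 0.004], [0.4603, 0.3668, 0.004]] [0.3257362 0.3194304 0.004    ] [0.1371, 0.2679, 0.2504, 0.1487, 0.1993]
```

Joint 6 hit its range: with yaw held, q6 ends at 3.14. A half turn puts q6 near 0.2 at the cover and −0.8 at the box, which also moves the camera to the robot side. Turning now.

>>> {"fn": "apply_moves", "kwargs": {
  "commands": [
    [0, 0, 0, -0.119],
    [0, 0, 0, -0.119],
    [0, 0, 0, -0.119],
    [0, 0, 0, -0.119],
    [0, 0, 0, -0.119]
  ]
}}

```text
clock: 5.4
eef_pos: [0.4039, 0.1713, 0.2576]
tool_rot: [0.846, 0.533, 0.007, -0.033]
ft_force: [-0.2, 0.5, -0.3]
grip_width: 0.0856
grasp_force: 0.0
```

>>> {"fn": "apply_moves", "kwargs": {
  "commands": [
    [0, 0, 0, -0.119],
    [0, 0, 0, -0.119],
    [0, 0, 0, -0.119],
    [0, 0, 0, -0.119],
    [0, 0, 0, -0.119]
  ]
}}

```text
clock: 5.82
eef_pos: [0.4039, 0.1713, 0.2576]
tool_rot: [0.642, 0.766, 0.016, -0.029]
ft_force: [-0.2, 0.4, -0.1]
grip_width: 0.0858
grasp_force: 0.0
```

>>> {"fn": "apply_moves", "kwargs": {
  "commands": [
    [0, 0, 0, -0.119],
    [0, 0, 0, -0.119],
    [0, 0, 0, -0.119],
    [0, 0, 0, -0.119],
    [0, 0, 0, -0.119]
  ]
}}

```text
clock: 6.23
eef_pos: [0.4039, 0.1713, 0.2576]
tool_rot: [0.376, 0.926, 0.024, -0.023]
ft_force: [-0.3, -0.5, 0.2]
grip_width: 0.0854
grasp_force: 0.0
```

>>> {"fn": "apply_moves", "kwargs": {
  "commands": [
    [0, 0, 0, -0.119],
    [0, 0, 0, -0.119],
    [0, 0, 0, -0.119],
    [0, 0, 0, -0.119],
    [0, 0, 0, -0.119]
  ]
}}

```text
clock: 6.65
eef_pos: [0.4039, 0.1713, 0.2576]
tool_rot: [0.074, 0.997, 0.03, -0.014]
ft_force: [-0.4, 0.4, 0.1]
grip_width: 0.0853
grasp_force: 0.0
```

Run:
```python
from h import *
o=bot.get_obs();from scipy.spatial.transform import Rotation as R
print(np.round(o['eef_pos'],4),np.round(o['joint_pos'],3));print(np.round(R.from_quat(o['tool_rot']).as_matrix(),3))
```

```text
[0.4039 0.1713 0.2576] [ 0.358  0.117 -0.137  1.317  0.067  0.507]
[[-0.989  0.149 -0.024]
 [ 0.147  0.987  0.062]
 [ 0.033  0.058 -0.998]]
```

The joint-limit episode left the tool 3.8° off vertical, with j5 = 0.067. I'll undo it at the opposite limit: turn on to q6 = −3.14, push sideways to bring j5 to 0, then turn back.

>>> {"fn": "apply_moves", "kwargs": {
  "commands": [
    [0, 0, 0, -0.119],
    [0, 0, 0, -0.119],
    [0, 0, 0, -0.119],
    [0, 0, 0, -0.119],
    [0, 0, 0, -0.119]
  ]
}}

```text
clock: 7.07
eef_pos: [0.4038, 0.1713, 0.2576]
tool_rot: [-0.235, 0.971, 0.033, -0.004]
ft_force: [-0.8, 0.5, 0.6]
grip_width: 0.0855
grasp_force: 0.0
```

>>> {"fn": "apply_moves", "kwargs": {
  "commands": [
    [0, 0, 0, -0.119],
    [0, 0, 0, -0.119],
    [0, 0, 0, -0.119],
    [0, 0, 0, -0.119],
    [0, 0, 0, -0.119]
  ]
}}

```text
clock: 7.48
eef_pos: [0.4039, 0.1713, 0.2576]
tool_rot: [-0.521, 0.853, 0.033, 0.006]
ft_force: [-0.1, -0.3, 0.6]
grip_width: 0.0854
grasp_force: 0.0
```

>>> {"fn": "apply_moves", "kwargs": {
  "commands": [
    [0, 0, 0, -0.119],
    [0, 0, 0, -0.119],
    [0, 0, 0, -0.119],
    [0, 0, 0, -0.119],
    [0, 0, 0, -0.119]
  ]
}}

```text
clock: 7.9
eef_pos: [0.4039, 0.1713, 0.2576]
tool_rot: [0.758, -0.652, -0.029, -0.016]
ft_force: [0.0, -0.3, -0.1]
grip_width: 0.0856
grasp_force: 0.0
```

>>> {"fn": "apply_moves", "kwargs": {
  "commands": [
    [0, 0, 0, -0.119],
    [0, 0, 0, -0.119],
    [0, 0, 0, -0.119],
    [0, 0, 0, -0.119],
    [0, 0, 0, -0.119]
  ]
}}

```text
clock: 8.32
eef_pos: [0.4039, 0.1713, 0.2576]
tool_rot: [0.921, -0.388, -0.023, -0.024]
ft_force: [0.0, -0.9, -0.3]
grip_width: 0.0852
grasp_force: 0.0
```

>>> {"fn": "apply_moves", "kwargs": {
  "commands": [
    [0, 0, 0, -0.119],
    [0, 0, 0, -0.119],
    [0, 0, 0, -0.119],
    [0, 0, 0, -0.119],
    [0, 0, 0, -0.119]
  ]
}}

```text
clock: 8.73
eef_pos: [0.4039, 0.1713, 0.2576]
tool_rot: [0.996, -0.087, -0.015, -0.03]
ft_force: [-0.1, -0.5, -0.7]
grip_width: 0.0853
grasp_force: 0.0
```

>>> {"fn": "apply_moves", "kwargs": {
  "commands": [
    [0, 0, 0, -0.119],
    [0, 0, 0, -0.119],
    [0, 0, 0, -0.119],
    [0, 0, 0, -0.119],
    [0, 0.5, 0, 0]
  ]
}}

```text
clock: 9.15
eef_pos: [0.4069, 0.1625, 0.2571]
tool_rot: [0.987, 0.16, -0.007, -0.033]
ft_force: [0.7, -0.3, -0.8]
grip_width: 0.0855
grasp_force: 0.0
```

```bash
cat > st.py <<'E'
from h import *
from scipy.spatial.transform import Rotation as R
o=bot.get_obs();M=R.from_quat(o['tool_rot']).as_matrix()
print('t',round(o['clock'],2),'eef',np.round(o['eef_pos'],4),'q',np.round(o['joint_pos'],3),'yaw',round(np.rad2deg(np.arctan2(M[1,0],M[0,0])),2),'z',np.round(M[:,2],3),'ft',np.round(o['ft_force'],1),np.round(o['ft_torque'],2),'tau',np.round(o['tau'],1),'w',round(float(o['grip_width']),4),round(float(o['grasp_force']),1))
E
python3 st.py
```

```text
t 9.15 eef [0.4069 0.1625 0.2571] q [ 0.337  0.117 -0.139  1.317  0.067 -3.127] yaw 18.44 z [-0.024  0.063 -0.998] ft [ 0.7 -0.3 -0.8] [-0.07  0.03  0.06] tau [  1.4 -31.1  25.1   0.1   0.3  -0.5] w 0.0855 0.0
```

>>> {"fn": "apply_moves", "kwargs": {
  "commands": [
    [0, 1, 0, 0],
    [0, 1, 0, 0],
    [0, 1, 0, 0],
    [0, 1, 0, 0],
    [0, 0, 0, 0]
  ]
}}

```text
clock: 9.57
eef_pos: [0.4192, 0.1239, 0.2522]
tool_rot: [0.991, 0.132, -0.004, -0.016]
ft_force: [0.7, -0.2, 0.3]
grip_width: 0.0854
grasp_force: 0.0
```

```bash
python3 st.py
```

```text
t 9.57 eef [0.4192 0.1239 0.2522] q [ 0.266  0.12  -0.147  1.308  0.033 -3.14 ] yaw 15.15 z [-0.012  0.031 -0.999] ft [ 0.7 -0.2  0.3] [ 0.   -0.01  0.05] tau [ -0.3 -31.1  25.1  -0.   -0.    0. ] w 0.0854 0.0
```

>>> {"fn": "apply_moves", "kwargs": {
  "commands": [
    [0, 1, 0, 0],
    [0, 1, 0, 0],
    [0, 1, 0, 0],
    [0, 0.8, 0, 0],
    [0, 0, 0, 0]
  ]
}}

```text
clock: 9.98
eef_pos: [0.4277, 0.0929, 0.2509]
tool_rot: [0.994, 0.107, -0.002, 0.001]
ft_force: [0.5, 0.1, 0.1]
grip_width: 0.0853
grasp_force: 0.0
```

```bash
python3 st.py
```

```text
t 9.98 eef [0.4277 0.0929 0.2509] q [ 2.150e-01  1.210e-01 -1.480e-01  1.305e+00 -1.000e-03 -3.141e+00] yaw 12.24 z [-0.003 -0.002 -1.   ] ft [0.5 0.1 0.1] [0.03 0.03 0.  ] tau [ -0.2 -31.1  25.    0.   -0.1   0. ] w 0.0853 0.0
```

Vertical again. Now roll to yaw −157.5° and move over the cover.

>>> {"fn": "apply_moves", "kwargs": {
  "commands": [
    [0, 0, 0, 0.118],
    [0, 0, 0, 0.118],
    [0, 0, 0, 0.118],
    [0, 0, 0, 0.118],
    [0, 0, 0, 0.118]
  ]
}}

```text
clock: 10.4
eef_pos: [0.4275, 0.094, 0.251]
tool_rot: [0.979, -0.203, -0.001, 0.001]
ft_force: [-0.2, -0.5, 0.6]
grip_width: 0.0853
grasp_force: 0.0
```

>>> {"fn": "apply_moves", "kwargs": {
  "commands": [
    [0, 0, 0, 0.118],
    [0, 0, 0, 0.118],
    [0, 0, 0, 0.118],
    [0, 0, 0, 0.118],
    [0, 0, 0, 0.118]
  ]
}}

```text
clock: 10.82
eef_pos: [0.4275, 0.094, 0.2509]
tool_rot: [0.871, -0.491, -0.001, 0.001]
ft_force: [-0.3, 0.8, -0.0]
grip_width: 0.0855
grasp_force: 0.0
```

>>> {"fn": "apply_moves", "kwargs": {
  "commands": [
    [0, 0, 0, 0.118],
    [0, 0, 0, 0.118],
    [0, 0, 0, 0.118],
    [0, 0, 0, 0.118],
    [0, 0, 0, 0.118]
  ]
}}

```text
clock: 11.23
eef_pos: [0.4275, 0.094, 0.251]
tool_rot: [-0.681, 0.733, 0.001, -0.002]
ft_force: [-0.6, 0.1, 0.2]
grip_width: 0.0853
grasp_force: 0.0
```

>>> {"fn": "apply_moves", "kwargs": {
  "commands": [
    [0, 0, 0, 0.118],
    [0, 0, 0, 0.118],
    [0, 0, 0, 0.118],
    [0, 0, 0, 0.118],
    [0, 0, 0, 0.118]
  ]
}}

```text
clock: 11.65
eef_pos: [0.4275, 0.094, 0.2509]
tool_rot: [-0.426, 0.905, 0.0, -0.002]
ft_force: [0.0, 0.0, 0.5]
grip_width: 0.0854
grasp_force: 0.0
```

>>> {"fn": "apply_moves", "kwargs": {
  "commands": [
    [0, 0, 0, 0.118],
    [0, 0, 0, 0.118],
    [0, 0, 0, 0.118],
    [0, 0, 0, 0.115],
    [-0.6, 0.9, 0, 0]
  ]
}}

```text
clock: 12.07
eef_pos: [0.4311, 0.1133, 0.251]
tool_rot: [-0.192, 0.981, -0.001, -0.002]
ft_force: [0.1, 0.3, 0.8]
grip_width: 0.0852
grasp_force: 0.0
```

>>> {"fn": "apply_moves", "kwargs": {
  "commands": [
    [-0.6, 0.9, 0, 0],
    [-0.6, 0.9, 0, 0],
    [-0.6, 0.9, 0, 0],
    [-0.6, 0.9, 0, 0],
    [-0.6, 0.9, 0, 0]
  ]
}}

```text
clock: 12.48
eef_pos: [0.4525, 0.2224, 0.2507]
tool_rot: [-0.196, 0.981, -0.0, -0.002]
ft_force: [-0.4, -0.1, 0.1]
grip_width: 0.0854
grasp_force: 0.0
```

>>> {"fn": "apply_moves", "kwargs": {
  "commands": [
    [-0.6, 0.9, 0, 0],
    [-0.6, 0.9, 0, 0],
    [-0.6, 0.9, 0, 0],
    [0, 0, 0, 0],
    [0, 0, 0, 0]
  ]
}}

```text
clock: 12.9
eef_pos: [0.4647, 0.2859, 0.25]
tool_rot: [-0.197, 0.98, -0.001, -0.002]
ft_force: [0.2, -1.6, -0.3]
grip_width: 0.0853
grasp_force: 0.0
```

```bash
python3 st.py
python3 - <<'E'
from h import *
c,o=coverlook('c2');uv=proj(c,(.438,.277,.004));print(uv)
for lo in(110,150):
    a,cn,m=quad(c['image'],uv,(0,0,lo),(180,45,255),170);print(a.tolist(),cv2.contourArea(cn))
    X=np.array([onz(c,p,.004) for p in a]);print(np.round(X,4).tolist(),X.mean(0),[round(float(np.linalg.norm(X[k]-X[k-1])),4) for k in range(len(X))])
E
```

```text
t 12.9 eef [0.4647 0.2859 0.25  ] q [0.551 0.336 0.127 1.366 0.    0.155] yaw -157.28 z [-0.004 -0.002 -1.   ] ft [ 0.2 -1.6 -0.3] [-0.04  0.02  0.  ] tau [  0.6 -41.6  25.8  -0.1   0.1   0. ] w 0.0853 0.0
clk 12.95 eef [0.4646 0.285  0.2502] yaw 202.65477036932987 ft [ 0.4 -0.6 -0.8] q [0.55 0.34 0.13 1.37 0.   0.15]
[321.5668449  152.01190337]
[[491.0, 89.0], [451.0, 158.0], [380.0, 195.0], [277.0, 196.0], [152.0, 0.0], [491.0, 0.0]] 36440.0
[[0.2908, 0.4346, 0.004], [0.3811, 0.4327, 0.004], [0.4605, 0.3707, 0.004], [0.5147, 0.2448, 0.004], [0.3563, 0.0407, 0.004], [0.2126, 0.3844, 0.004]] [0.36931219 0.31799865 0.004     ] [0.0929, 0.0903, 0.1008, 0.1371, 0.2584, 0.3726]
[[491.0, 0.0], [446.0, 138.0], [380.0, 195.0], [278.0, 194.0], [272.0, 109.0], [345.0, 0.0]] 26215.5
[[0.2126, 0.3844, 0.004], [0.3617, 0.4141, 0.004], [0.4605, 0.3707, 0.004], [0.5116, 0.245, 0.004], [0.4132, 0.2013, 0.004], [0.2748, 0.2365, 0.004]] [0.37239322 0.30867956 0.004     ] [0.1605, 0.152, 0.1079, 0.1357, 0.1077, 0.1428]
```

Run:
```python
from h import *
R={}
for n in('c1','c2'):
    c=load(n);uv=proj(c,(.437,.286,.03));g=c['image'].max(2);m=cv2.inRange(g,0,75)
    k=np.zeros_like(m);u,v=map(int,uv);k[max(0,v-40):v+40,max(0,u-75):u+75]=1;m*=k
    cs=sorted(cv2.findContours(m,cv2.RETR_EXTERNAL,cv2.CHAIN_APPROX_NONE)[0],key=cv2.contourArea)[::-1][:3]
    for q in cs: print(n,uv,cv2.minAreaRect(q),cv2.contourArea(q))
    r=cv2.boxPoints(cv2.minAreaRect(cs[0]));R[n]=r;print(np.round([onz(c,p,.03) for p in r],4).tolist())
    print('centre@.03',onz(c,cv2.minAreaRect(cs[0])[0],.03),'@.02',onz(c,cv2.minAreaRect(cs[0])[0],.02))
c1,c2=load('c1'),load('c2')
print('corner tri',tri([(c1,(329,64)),(c2,(277.5,195))]),tri([(c1,(216,54)),(c2,(380,195))]))
i=c2['image'][60:210,240:420];cv2.imwrite('pics/c2z.png',cv2.resize(i,(720,600),interpolation=cv2.INTER_CUBIC))
```

```text
Traceback (most recent call last):
IndexError: list index out of range
```

Run:
```python
from h import *
for n in('c1','c2'):
    c=load(n);uv=proj(c,(.437,.286,.03));g=c['image'].max(2);u,v=map(int,uv)
    print(n,uv,g[v-25:v+26:5,u-60:u+61:10].tolist())
    m=cv2.inRange(g,0,115);k=np.zeros_like(m);k[max(0,v-32):v+32,max(0,u-55):u+55]=1;m*=k
    cs=sorted(cv2.findContours(m,cv2.RETR_EXTERNAL,cv2.CHAIN_APPROX_NONE)[0],key=cv2.contourArea)[::-1][:3]
    for q in cs: print(cv2.minAreaRect(q),cv2.contourArea(q))
    if cs:
        r=cv2.minAreaRect(cs[0]);print(np.round([onz(c,p,.03) for p in cv2.boxPoints(r)],4).tolist(),'c@.03',onz(c,r[0],.03))
c1,c2=load('c1'),load('c2')
print('corner tri',tri([(c1,(329,64)),(c2,(277.5,195))]),tri([(c1,(216,54)),(c2,(380,195))]))
i=c2['image'][60:210,240:420];cv2.imwrite('pics/c2z.png',cv2.resize(i,(720,600),interpolation=cv2.INTER_CUBIC))
```

```text
c1 [262.31795283 104.82658113] [[190, 196, 209, 199, 220, 220, 224, 220, 223, 223, 220, 182, 226], [188, 191, 208, 199, 222, 219, 225, 219, 224, 225, 221, 204, 227], [197, 192, 207, 196, 220, 221, 227, 221, 226, 225, 220, 204, 227], [195, 195, 212, 215, 208, 220, 226, 222, 224, 224, 209, 198, 226], [193, 197, 213, 215, 117, 155, 171, 203, 225, 226, 216, 200, 227], [187, 193, 213, 216, 132, 133, 130, 133, 123, 130, 210, 226, 228], [191, 188, 212, 217, 117, 128, 130, 134, 138, 106, 214, 225, 228], [194, 191, 214, 216, 216, 220, 226, 221, 209, 206, 215, 227, 227], [157, 194, 214, 209, 221, 221, 225, 224, 226, 231, 219, 228, 227], [163, 159, 211, 191, 221, 221, 226, 224, 227, 230, 232, 228, 225], [158, 165, 211, 194, 220, 221, 228, 225, 228, 229, 229, 230, 223]]
((292.5, 108.5), (7.0, 3.0), 90.0) 16.5
((243.0, 99.0), (0.0, 0.0), 0.0) 0.0
[[0.4528, 0.2561, 0.03], [0.4545, 0.253, 0.03], [0.4476, 0.2495, 0.03], [0.4459, 0.2527, 0.03]] c@.03 [0.45019632 0.25285202 0.03      ]
c2 [328.94027372 157.26564667] [[137, 157, 140, 155, 226, 226, 222, 222, 220, 221, 191, 219, 142], [133, 154, 148, 15
[... 410 characters left out ...]
, 214, 214, 215, 212, 193, 212, 182], [141, 156, 144, 150, 216, 216, 213, 212, 213, 206, 195, 212, 193], [141, 157, 139, 149, 216, 215, 212, 211, 212, 205, 175, 211, 193], [142, 155, 137, 150, 164, 213, 212, 209, 211, 210, 198, 212, 194]]
((325.0, 153.0), (16.0, 60.0), 90.0) 245.0
((314.0, 159.0), (0.0, 0.0), 0.0) 0.0
((319.0, 159.0), (2.0, 0.0), 180.0) 0.0
[[0.4391, 0.2436, 0.03], [0.412, 0.3085, 0.03], [0.4291, 0.3164, 0.03], [0.4567, 0.2504, 0.03]] c@.03 [0.43415729 0.27971909 0.03      ]
corner tri (array([ 0.51614078,  0.24322174, -0.00754819]), [0.0015540635985591214, 0.0015540635985590164]) (array([ 0.46076206,  0.37099719, -0.00187374]), [0.001690298449683527, 0.0016902984496835758])
```

View pics/c2z.png

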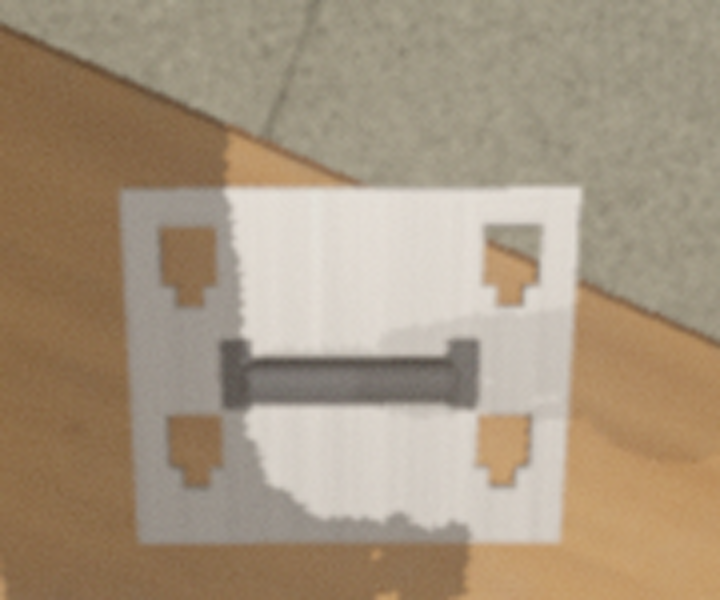

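The crop shows the cover square to the tool. In crop px, the corners are (120,187), (582,187), (560,542), (138,542), the openings are at about (188,256), (513,256), (195,442), (504,442), and the bar runs from x 222 to 478 at y≈382. All viewing is used, so it's numbers from here. Next is a pose fit.

Run:
```python
from h import *
from scipy.optimize import least_squares
c=load('c2');Z=lambda a,b:np.array((240+(a-1.5)/4,60+(b-1.5)/4))
L=[((-56,-70,4),(120,187)),((-56,70,4),(582,187)),((56,70,4),(560,542)),((56,-70,4),(138,542)),((-36,-50,4),(188,254)),((-36,50,4),(513,254)),((22,-50,4),(195,440)),((22,50,4),(504,440))]
def f(q,full=0):
    cs,sn=np.cos(q[2]),np.sin(q[2]);z=q[3] if len(q)>3 else 0
    return np.ravel([proj(c,(q[0]+(cs*p[0]-sn*p[1])/1e3,q[1]+(sn*p[0]+cs*p[1])/1e3,z+p[2]/1e3))-Z(*u) for p,u in L])
for q0 in([.437,.28,.39],[.437,.28,.39,0]):
    r=least_squares(f,q0,x_scale=[.01,.01,.1,.01][:len(q0)]);print(np.round(r.x,4),np.rad2deg(r.x[2]),np.round(r.fun,1))
q=least_squares(f,[.437,.28,.39],x_scale=[.01,.01,.1]).x
for y in(-32,32): print('bar end z30',(proj(c,(q[0]-np.sin(q[2])*y/1e3,q[1]+np.cos(q[2])*y/1e3,.03))-[240,60])*4+1.5)
```

```text
[0.436  0.2838 0.3964] 22.710297127790554 [ 0.  -0.1 -0.  -0.1 -0.2 -0.3  0.1 -0.2  0.1  0.2 -0.1  0.2 -0.   0.1
 -0.   0.1]
[0.436  0.2838 0.3964 0.0006] 22.710112632029087 [-0.1 -0.1  0.1 -0.2 -0.1 -0.2  0.  -0.1  0.1  0.2  0.   0.2 -0.1  0.1
  0.1  0.1]
bar end z30 [243.70052639 384.63846503]
bar end z30 [459.74366382 384.56342571]
```

The fit is excellent: cover at (0.436,0.2838), yaw 22.7°, height 0.6 mm, residuals ≤0.3 px. Descending to the bar ends.

>>> {"fn": "apply_moves", "kwargs": {
  "commands": [
    [0.31, 0.1, 0.8, 0],
    [0.31, 0.1, 1, 0],
    [0.31, 0.1, 1, 0],
    [0.31, 0.1, 1, 0],
    [0.31, 0.1, 1, 0]
  ]
}}

```text
clock: 13.37
eef_pos: [0.4317, 0.2809, 0.1541]
tool_rot: [-0.195, 0.981, -0.0, -0.002]
ft_force: [-0.4, -0.5, 0.1]
grip_width: 0.0856
grasp_force: 0.0
```

>>> {"fn": "apply_moves", "kwargs": {
  "commands": [
    [0, 0, 1, 0],
    [0, 0, 1, 0],
    [0, 0, 1, 0],
    [0, 0, 0.8, 0],
    [0, 0, 0, 0]
  ]
}}

```text
clock: 13.78
eef_pos: [0.4295, 0.2795, 0.0757]
tool_rot: [-0.195, 0.981, -0.002, -0.005]
ft_force: [-1.6, 0.4, -0.5]
grip_width: 0.0855
grasp_force: 0.0
```

```bash
python3 st.py
```

```text
t 13.78 eef [0.4295 0.2795 0.0757] q [ 0.576  0.421 -0.236  0.925  0.001  0.183] yaw -157.47 z [-0.009 -0.005 -1.   ] ft [-1.6  0.4 -0.5] [-0.01  0.01  0.05] tau [  0.1 -41.9  21.9  -0.8   0.   -0. ] w 0.0855 0.0
```

>>> {"fn": "apply_moves", "kwargs": {
  "commands": [
    [-0.1, 0.05, 0.8, 0],
    [-0.07, 0.03, 0.8, 0],
    [0, 0, 0.6, 0],
    [0, 0, 0.24, 0],
    [0, 0, 0, 0]
  ]
}}

```text
clock: 14.2
eef_pos: [0.4339, 0.2839, 0.0296]
tool_rot: [-0.196, 0.981, -0.001, -0.002]
ft_force: [-0.3, -0.0, 0.5]
grip_width: 0.0852
grasp_force: 0.0
```

```bash
python3 st.py
```

```text
t 14.2 eef [0.4339 0.2839 0.0296] q [ 0.579  0.488 -0.272  0.816  0.001  0.185] yaw -157.44 z [-0.005 -0.002 -1.   ] ft [-0.3 -0.   0.5] [-0.01 -0.03  0.02] tau [  0.  -42.3  19.1  -0.2   0.   -0. ] w 0.0852 0.0
```

>>> {"fn": "apply_moves", "kwargs": {
  "commands": [
    [0, 0, 0, 0],
    [0, 0, 0, 0],
    [0, 0, 0, 0],
    [0, 0, 0, 0],
    [0, 0, 0, 0]
  ],
  "claw": 1
}}

```text
clock: 14.62
eef_pos: [0.4354, 0.2849, 0.0317]
tool_rot: [-0.196, 0.981, -0.0, -0.0]
ft_force: [-1.0, -1.1, 5.7]
grip_width: 0.0622
grasp_force: 66.0
```

```bash
python3 st.py
```

```text
t 14.62 eef [0.4354 0.2849 0.0317] q [ 0.58   0.485 -0.27   0.816 -0.     0.185] yaw -157.41 z [-0.    -0.001 -1.   ] ft [-1.  -1.1  5.7] [-0.51  0.04 -0.02] tau [  0.8 -39.9  18.5  -0.6   0.5  -0. ] w 0.0622 66.0
```

Gripped at 62 mm width, but at the bar's middle: commands settle after the row ends. I'll regrip 7 mm to the robot side, for oven-handle clearance, and slightly higher.

>>> {"fn": "apply_moves", "kwargs": {
  "commands": [
    [0, 0, 0, 0],
    [0, 0, 0, 0],
    [0, 0, 0, 0],
    [0.35, 0, -0.1, 0],
    [0, 0, 0, 0]
  ],
  "claw": 0
}}

```text
clock: 15.03
eef_pos: [0.4265, 0.2815, 0.0318]
tool_rot: [-0.196, 0.981, -0.001, -0.003]
ft_force: [-0.3, -0.2, -0.5]
grip_width: 0.0853
grasp_force: 0.0
```

>>> {"fn": "apply_moves", "kwargs": {
  "commands": [
    [0, 0, 0, 0],
    [0, 0, 0, 0],
    [0, 0, 0, 0],
    [0, 0, 0, 0],
    [0, 0, 0, 0]
  ]
}}

```text
clock: 15.45
eef_pos: [0.4279, 0.2821, 0.0318]
tool_rot: [-0.196, 0.981, -0.0, -0.002]
ft_force: [0.1, 0.3, 0.1]
grip_width: 0.0852
grasp_force: 0.0
```

```bash
python3 st.py
```

```text
t 15.45 eef [0.4279 0.2821 0.0318] q [ 0.582  0.475 -0.288  0.811  0.001  0.188] yaw -157.39 z [-0.003 -0.001 -1.   ] ft [0.1 0.3 0.1] [ 0.05 -0.04  0.05] tau [  0. -42.  19.   0.   0.  -0.] w 0.0852 0.0
```

>>> {"fn": "apply_moves", "kwargs": {
  "commands": [
    [0, 0, 0, 0],
    [0, 0, 0, 0],
    [0, 0, 0, 0],
    [0, 0, 0, 0],
    [0, 0, 0, 0]
  ],
  "claw": 1
}}

```text
clock: 15.87
eef_pos: [0.428, 0.282, 0.0325]
tool_rot: [-0.196, 0.981, -0.0, -0.001]
ft_force: [-1.0, -2.7, 5.9]
grip_width: 0.0614
grasp_force: 64.1
```

```bash
python3 st.py
```

```text
t 15.87 eef [0.428  0.282  0.0325] q [ 0.582  0.474 -0.288  0.812  0.     0.188] yaw -157.4 z [-0.003 -0.001 -1.   ] ft [-1.  -2.7  5.9] [-0.31  0.19 -0.07] tau [  0.2 -39.5  18.6  -0.6   0.1  -0. ] w 0.0614 64.1
```

>>> {"fn": "apply_moves", "kwargs": {
  "commands": [
    [0, 0, -0.5, 0],
    [0, 0, -0.5, 0],
    [0, 0, -1, 0],
    [0, 0, -1, 0],
    [0, 0, -1, 0]
  ]
}}

```text
clock: 16.28
eef_pos: [0.4277, 0.2819, 0.1129]
tool_rot: [-0.196, 0.981, -0.0, -0.002]
ft_force: [-0.2, 0.9, -2.1]
grip_width: 0.0614
grasp_force: 66.2
```

>>> {"fn": "apply_moves", "kwargs": {
  "commands": [
    [0, 0, -1, 0],
    [0, 0, -1, 0],
    [0, 0, -1, 0],
    [0, 0, -1, 0],
    [0.2, -0.5, 0, 0]
  ]
}}

```text
clock: 16.7
eef_pos: [0.4308, 0.274, 0.1966]
tool_rot: [-0.197, 0.98, 0.002, 0.003]
ft_force: [0.9, 1.1, -2.3]
grip_width: 0.0617
grasp_force: 66.3
```

```bash
python3 st.py
```

```text
t 16.7 eef [0.4308 0.274  0.1966] q [ 0.566  0.289 -0.081  1.195  0.002  0.169] yaw -157.27 z [ 0.004  0.005 -1.   ] ft [ 0.9  1.1 -2.3] [ 0.13 -0.15 -0.02] tau [  1.3 -37.6  23.5   1.3   0.1   0.3] w 0.0617 66.3
```

Cover lifted, at about 2.3 N. Now carrying it to the box.

>>> {"fn": "apply_moves", "kwargs": {
  "commands": [
    [0.45, -1, 0, 0],
    [0.45, -1, 0, 0],
    [0.45, -1, 0, 0],
    [0.45, -1, 0, 0],
    [0.45, -1, 0, 0]
  ]
}}

```text
clock: 17.12
eef_pos: [0.4243, 0.1599, 0.191]
tool_rot: [-0.196, 0.981, -0.001, -0.003]
ft_force: [0.5, 0.2, -2.8]
grip_width: 0.0619
grasp_force: 66.3
```

>>> {"fn": "apply_moves", "kwargs": {
  "commands": [
    [0.45, -1, 0, 0],
    [0.45, -1, 0, 0],
    [0.45, -1, 0, 0],
    [0.45, -1, 0, 0],
    [0.45, -1, 0, 0]
  ]
}}

```text
clock: 17.53
eef_pos: [0.4209, 0.0505, 0.1912]
tool_rot: [-0.196, 0.981, -0.0, -0.003]
ft_force: [0.4, -0.5, -2.5]
grip_width: 0.0616
grasp_force: 66.3
```

>>> {"fn": "apply_moves", "kwargs": {
  "commands": [
    [0.45, -1, 0, 0],
    [0.45, -1, 0, 0],
    [0.45, -1, 0, 0],
    [0.45, -1, 0, 0],
    [0.45, -1, 0, 0]
  ]
}}

```text
clock: 17.95
eef_pos: [0.4177, -0.0588, 0.1914]
tool_rot: [-0.196, 0.981, -0.0, -0.003]
ft_force: [0.3, -0.6, -3.4]
grip_width: 0.0617
grasp_force: 66.3
```

>>> {"fn": "apply_moves", "kwargs": {
  "commands": [
    [0.45, -1, 0, 0],
    [0.45, -1, 0, 0],
    [0.45, -1, 0, 0],
    [0.45, -1, 0, 0],
    [0.45, -1, 0, 0]
  ]
}}

```text
clock: 18.37
eef_pos: [0.4145, -0.1682, 0.1915]
tool_rot: [-0.196, 0.981, 0.0, -0.003]
ft_force: [1.1, 0.2, -2.9]
grip_width: 0.0614
grasp_force: 66.3
```

>>> {"fn": "apply_moves", "kwargs": {
  "commands": [
    [0.45, -1, 0, 0],
    [0.45, -1, 0, 0],
    [0.45, -1, 0, 0],
    [0.45, -1, 0, 0],
    [0.45, -1, 0, 0]
  ]
}}

```text
clock: 18.78
eef_pos: [0.4114, -0.2776, 0.1915]
tool_rot: [-0.196, 0.981, 0.0, -0.003]
ft_force: [0.6, 1.1, -2.7]
grip_width: 0.0617
grasp_force: 66.3
```

>>> {"fn": "apply_moves", "kwargs": {
  "commands": [
    [0.4, -1, 0, 0],
    [0.4, -1, 0, 0],
    [0, 0, 0, 0.1],
    [0, 0, 0, 0.102],
    [0, 0, 0, 0]
  ]
}}

```text
clock: 19.2
eef_pos: [0.412, -0.32, 0.1913]
tool_rot: [-0.09, 0.996, 0.0, -0.003]
ft_force: [-0.6, 0.2, -3.3]
grip_width: 0.0612
grasp_force: 66.4
```

```bash
python3 st.py
```

```text
t 19.2 eef [ 0.412  -0.32    0.1913] q [-0.658  0.321 -0.05   1.204 -0.003 -0.838] yaw -169.7 z [-0.006  0.    -1.   ] ft [-0.6  0.2 -3.3] [-0.01  0.01  0.06] tau [ -0.2 -41.7  25.7  -0.1  -0.    0.8] w 0.0612 66.4
```

>>> {"fn": "apply_moves", "kwargs": {
  "commands": [
    [0, -0.9, 0.4, 0],
    [0, -0.93, 0.8, 0],
    [0, 0, 0.8, 0],
    [-0.1, 0, 0, 0],
    [-0.5, 0, 0, 0]
  ]
}}

```text
clock: 19.62
eef_pos: [0.4294, -0.3525, 0.1511]
tool_rot: [-0.091, 0.996, 0.001, -0.004]
ft_force: [-0.5, 0.1, -2.7]
grip_width: 0.0617
grasp_force: 66.6
```

>>> {"fn": "apply_moves", "kwargs": {
  "commands": [
    [-0.5, 0, 0, 0],
    [-0.5, 0, 0, 0],
    [-0.5, 0, 0, 0],
    [0, 0, 0, 0],
    [0, 0, 0, 0]
  ]
}}

```text
clock: 20.03
eef_pos: [0.4626, -0.3476, 0.1531]
tool_rot: [-0.092, 0.996, -0.001, -0.001]
ft_force: [0.4, -0.0, -3.1]
grip_width: 0.0617
grasp_force: 66.6
```

```bash
cat >> st.py <<'E'
p=o['eef_pos'];print('fwd',round(p[0]*.9836+p[1]*.18,4),'lat',round(-.18*p[0]+.9836*p[1],4))
E
python3 st.py
```

```text
t 20.03 eef [ 0.4626 -0.3476  0.1531] q [-0.643  0.454  0.046  1.163 -0.003 -0.828] yaw -169.4 z [-0.002 -0.002 -1.   ] ft [ 0.4 -0.  -3.1] [ 0.   -0.01  0.03] tau [  0.2 -47.7  25.3  -0.    0.    0. ] w 0.0617 66.6
fwd 0.3925 lat -0.4252
```

>>> {"fn": "apply_moves", "kwargs": {
  "commands": [
    [0, 0, 0.2, 0],
    [0, 0, 0.2, 0],
    [0, 0, 0.2, 0],
    [0, 0, 0.1, 0],
    [0, 0, 0, 0]
  ]
}}

```text
clock: 20.45
eef_pos: [0.4608, -0.3479, 0.1378]
tool_rot: [-0.091, 0.996, -0.0, -0.002]
ft_force: [-0.2, -0.3, -1.9]
grip_width: 0.0614
grasp_force: 66.8
```

>>> {"fn": "apply_moves", "kwargs": {
  "commands": [
    [0, 0, 0.1, 0],
    [0, 0, 0.1, 0],
    [0, 0, 0.1, 0],
    [0, 0, 0, 0],
    [0, 0, 0, 0]
  ]
}}

```text
clock: 20.87
eef_pos: [0.461, -0.3485, 0.1332]
tool_rot: [-0.091, 0.996, -0.001, -0.002]
ft_force: [-4.0, -0.2, 3.9]
grip_width: 0.0616
grasp_force: 67.5
```

```bash
python3 st.py
```

```text
t 20.87 eef [ 0.461  -0.3485  0.1332] q [-0.645  0.47   0.015  1.118 -0.004 -0.828] yaw -169.54 z [-0.004 -0.002 -1.   ] ft [-4.  -0.2  3.9] [-0.04  0.68  0.06] tau [  1.8 -44.2  23.9  -1.2   0.7   0. ] w 0.0616 67.5
fwd 0.3907 lat -0.4257
```

Contact with the back rim comes where predicted. I'll keep pressing gently so the cover pivots in the pads.

>>> {"fn": "apply_moves", "kwargs": {
  "commands": [
    [0, 0, 0.1, 0],
    [0, 0, 0.1, 0],
    [0, 0, 0.1, 0],
    [0, 0, 0, 0],
    [0, 0, 0, 0]
  ]
}}

```text
clock: 21.28
eef_pos: [0.4606, -0.3488, 0.1271]
tool_rot: [-0.091, 0.996, -0.001, -0.002]
ft_force: [-7.0, -1.1, 5.8]
grip_width: 0.0615
grasp_force: 68.2
```

```bash
python3 st.py
```

```text
t 21.28 eef [ 0.4606 -0.3488  0.1271] q [-0.646  0.475  0.007  1.104 -0.005 -0.828] yaw -169.57 z [-0.004 -0.003 -1.   ] ft [-7.  -1.1  5.8] [-0.14  0.94  0.02] tau [  2.9 -43.4  23.7  -1.5   1.1  -0. ] w 0.0615 68.2
fwd 0.3902 lat -0.4259
```

>>> {"fn": "apply_moves", "kwargs": {
  "commands": [
    [0, 0, 0.1, 0],
    [0, 0, 0.1, 0],
    [0, 0, 0.1, 0],
    [0, 0, 0, 0],
    [0, 0, 0, 0]
  ]
}}

```text
clock: 21.7
eef_pos: [0.46, -0.3489, 0.121]
tool_rot: [-0.091, 0.996, -0.001, -0.003]
ft_force: [-8.3, -1.5, 5.2]
grip_width: 0.0615
grasp_force: 68.7
```

```bash
python3 st.py
```

```text
t 21.7 eef [ 0.46   -0.3489  0.121 ] q [-0.646  0.48  -0.002  1.091 -0.006 -0.828] yaw -169.59 z [-0.006 -0.003 -1.   ] ft [-8.3 -1.5  5.2] [-0.36  1.23 -0.02] tau [  3.5 -43.4  23.9  -1.8   1.5   0. ] w 0.0615 68.7
fwd 0.3896 lat -0.426
```

>>> {"fn": "apply_moves", "kwargs": {
  "commands": [
    [-0.03, 0, 0.1, 0],
    [0, 0, 0.1, 0],
    [0, 0, 0.1, 0],
    [0, 0, 0, 0],
    [0, 0, 0, 0]
  ]
}}

```text
clock: 22.12
eef_pos: [0.4598, -0.3487, 0.1146]
tool_rot: [-0.091, 0.996, -0.001, -0.004]
ft_force: [-9.3, -2.1, 4.0]
grip_width: 0.0615
grasp_force: 70.3
```

```bash
python3 st.py
```

```text
t 22.12 eef [ 0.4598 -0.3487  0.1146] q [-0.646  0.486 -0.01   1.079 -0.006 -0.827] yaw -169.61 z [-0.007 -0.003 -1.   ] ft [-9.3 -2.1  4. ] [-0.34  1.4  -0.05] tau [  4.1 -44.4  24.5  -2.    1.7  -0. ] w 0.0615 70.3
fwd 0.3895 lat -0.4258
```

>>> {"fn": "apply_moves", "kwargs": {
  "commands": [
    [0, 0, 0.1, 0],
    [0, 0, 0.1, 0],
    [0, 0, 0, 0],
    [0, 0, 0, 0],
    [0, 0, 0, 0]
  ]
}}

```text
clock: 22.53
eef_pos: [0.4598, -0.3488, 0.1116]
tool_rot: [-0.091, 0.996, -0.001, -0.003]
ft_force: [-10.2, -1.2, 8.8]
grip_width: 0.0615
grasp_force: 71.5
```

```bash
python3 st.py
```

```text
t 22.53 eef [ 0.4598 -0.3488  0.1116] q [-0.646  0.489 -0.014  1.071 -0.006 -0.827] yaw -169.61 z [-0.007 -0.003 -1.   ] ft [-10.2  -1.2   8.8] [-0.08  1.71 -0.01] tau [  4.2 -41.9  23.9  -2.8   1.7  -0. ] w 0.0615 71.5
fwd 0.3895 lat -0.4258
```

>>> {"fn": "apply_moves", "kwargs": {
  "commands": [
    [0, 0, 0.1, 0],
    [0, 0, 0, 0],
    [0, 0, 0.1, 0],
    [0, 0, 0, 0],
    [0, 0, 0, 0]
  ]
}}

```text
clock: 22.95
eef_pos: [0.46, -0.3488, 0.1081]
tool_rot: [-0.091, 0.996, -0.001, -0.003]
ft_force: [-11.1, -0.5, 12.3]
grip_width: 0.0615
grasp_force: 72.3
```

```bash
python3 st.py
python3 - <<'E'
from h import *
c=snap('wrist','f1')
# predicted cover corners if flat down at x=+13, and if resting on the heads (+9.8mm)
fw=np.array([.9836,.18,0]);la=np.array([-.18,.9836,0]);F=.3987*fw-.4256*la+np.array([0,0,.073])
ex=.866*fw+np.array([0,0,.5]);n=-.5*fw+np.array([0,0,.866])
for h in(0,.0098):
  print(h,[np.round(proj(c,F+(.013+a*.056)*ex+b*.07*la+(h+.004)*n),1).tolist() for a,b in((-1,-1),(-1,1),(1,1),(1,-1))],[np.round(proj(c,F+(.013+a)*ex+b*.05*la+(h+.004)*n),1).tolist() for a,b in((-.036,-1),(-.036,1),(.022,1),(.022,-1))])
g=cv2.cvtColor(c['image'],cv2.COLOR_BGR2GRAY)
def edges(line,off,k=25):
    d=np.diff(line.astype(int));j=np.argsort(-abs(d))[:6];return sorted((int(x)+off,int(d[x])) for x in j)
for u in(270,300,340,370): print('col',u,edges(g[:260,u],0))
E
```

```text
t 22.95 eef [ 0.46   -0.3488  0.1081] q [-0.646  0.492 -0.019  1.062 -0.006 -0.827] yaw -169.6 z [-0.006 -0.003 -1.   ] ft [-11.1  -0.5  12.3] [0.08 1.77 0.05] tau [  4.2 -40.4  23.3  -3.1   1.6   0. ] w 0.0615 72.3
fwd 0.3897 lat -0.4259
0 [[208.9, 192.4], [431.2, 192.5], [447.5, 391.1], [191.9, 390.6]] [[238.6, 224.0], [401.3, 224.1], [407.2, 324.9], [232.4, 324.6]]
0.0098 [[202.6, 188.4], [437.3, 188.5], [455.6, 399.3], [183.6, 398.7]] [[233.9, 221.7], [405.9, 221.8], [412.5, 328.6], [226.9, 328.3]]
col 270 [(157, 37), (187, -39), (188, -35), (192, 39), (193, 30), (231, -27)]
col 300 [(156, 25), (157, 36), (187, -39), (192, 43), (193, 34), (219, -34)]
col 340 [(157, 35), (158, 26), (187, -35), (188, -33), (192, 31), (193, 30)]
col 370 [(38, 13), (119, -19), (123, 22), (142, -12), (144, -13), (157, 11)]
```

Run:
```python
from h import *
c=load('f1');g=cv2.cvtColor(c['image'],cv2.COLOR_BGR2GRAY)
for n,(u,v) in(('L',(238,224)),('R',(401,224))):
    print(n,'cols',list(range(u-32,u+33,3)))
    for r in range(v-24,v+34,3): print(r,g[r,u-32:u+33:3].tolist())
for v in(197,205,250): 
    d=np.diff(g[v,170:470].astype(int));print(v,[(170+int(k),int(d[k])) for k in np.where(abs(d)>18)[0]])
```

```text
L cols [206, 209, 212, 215, 218, 221, 224, 227, 230, 233, 236, 239, 242, 245, 248, 251, 254, 257, 260, 263, 266, 269]
200 [202, 199, 201, 202, 204, 202, 203, 203, 203, 203, 201, 202, 203, 203, 203, 204, 203, 207, 203, 193, 190, 190]
203 [202, 199, 202, 205, 204, 202, 204, 203, 204, 201, 202, 203, 204, 203, 204, 203, 205, 205, 192, 191, 190, 190]
206 [202, 201, 204, 203, 202, 204, 204, 200, 201, 200, 200, 199, 199, 199, 201, 200, 202, 197, 193, 190, 191, 190]
209 [200, 202, 201, 204, 201, 204, 202, 197, 197, 197, 195, 190, 198, 196, 199, 199, 204, 190, 195, 189, 191, 189]
212 [201, 200, 203, 204, 203, 202, 170, 121, 127, 161, 170, 165, 165, 146, 128, 119, 189, 197, 192, 190, 190, 190]
215 [200, 200, 202, 202, 202, 204, 165, 105, 167, 190, 200, 198, 191, 172, 147, 147, 197, 196, 195, 192, 193, 191]
218 [201, 203, 204, 204, 203, 206, 152, 129, 193, 206, 204, 202, 205, 187, 159, 156, 203, 193, 194, 192, 191, 192]
221 [201, 202, 202, 205, 201, 206, 146, 169, 197, 203, 201, 202, 203, 194, 178, 172, 207, 190, 193, 190, 189, 190]
224 [201, 202, 204, 204, 202, 204, 136, 141, 197, 201, 202, 20
[... 3170 characters left out ...]
120, 90, 89, 131, 142, 103, 125, 124, 122, 120, 120, 123, 119]
248 [126, 130, 123, 122, 77, 91, 104, 98, 108, 118, 82, 90, 133, 142, 107, 121, 122, 122, 121, 120, 121, 123]
251 [125, 124, 124, 114, 38, 45, 93, 94, 95, 115, 91, 103, 126, 138, 116, 122, 123, 121, 119, 121, 124, 120]
254 [126, 127, 124, 109, 38, 42, 84, 94, 96, 103, 120, 123, 123, 118, 126, 123, 124, 123, 120, 121, 122, 120]
257 [125, 127, 126, 99, 35, 33, 51, 98, 94, 95, 100, 90, 116, 123, 121, 124, 126, 126, 121, 124, 123, 119]
197 [(336, -26), (337, -24), (444, -24)]
205 [(329, -22)]
250 [(236, -19), (237, -24), (242, 19), (243, 24), (256, -24), (261, 20), (262, 32), (378, -33), (379, -31), (384, 21), (396, -28), (410, -22)]
```

The image numbers show both lower pin heads inside their openings: left head at col 238 against opening 238.5, right 403.5 against 403.5. The cover's lower edge is at the fully-down row (192). Pressing a little more to confirm the rim.

>>> {"fn": "apply_moves", "kwargs": {
  "commands": [
    [0, 0, 0.1, 0],
    [0, 0, 0, 0],
    [0, 0, 0.1, 0],
    [0, 0, 0, 0],
    [0, 0, 0, 0]
  ]
}}

```text
clock: 23.42
eef_pos: [0.4601, -0.3488, 0.106]
tool_rot: [-0.091, 0.996, -0.002, -0.003]
ft_force: [-14.2, 1.0, 20.7]
grip_width: 0.0617
grasp_force: 73.7
```

```bash
python3 st.py
python3 - <<'E'
from h import *
c=snap('wrist','f2');g=cv2.cvtColor(c['image'],cv2.COLOR_BGR2GRAY)
for u in(285,300,320): 
    d=np.diff(g[150:215,u].astype(int));print(u,[(150+int(k),int(d[k])) for k in np.where(abs(d)>18)[0]])
print(proj(c,(.46,-.3488,.1)))
for n,(u,v) in(('L',(230,330)),('R',(410,330))):
    print(n,'cols',u-36,'step4')
    for r in range(v-30,v+40,4): print(r,g[r,u-36:u+37:4].tolist())
E
```

```text
t 23.42 eef [ 0.4601 -0.3488  0.106 ] q [-0.646  0.493 -0.023  1.056 -0.006 -0.827] yaw -169.6 z [-0.005 -0.004 -1.   ] ft [-14.2   1.   20.7] [0.65 2.43 0.02] tau [  4.3 -35.6  22.2  -4.6   1.5   0.1] w 0.0617 73.7
fwd 0.3897 lat -0.4259
285 [(156, 26), (157, 39), (187, -24), (188, -28), (189, -21), (194, 46), (195, 28)]
300 [(156, 24), (157, 33), (158, 19), (187, -21), (188, -31), (189, -21), (193, 26), (194, 37), (195, 25)]
320 [(157, 41), (158, 29), (187, -20), (188, -37), (189, -21), (193, 20), (194, 36), (195, 23), (212, -34)]
[318.97795792 275.40951501]
L cols 194 step4
300 [199, 188, 72, 54, 47, 57, 56, 47, 48, 36, 39, 45, 40, 45, 32, 37, 49, 75, 73]
304 [48, 44, 50, 48, 48, 48, 43, 40, 38, 46, 39, 41, 39, 38, 33, 39, 63, 67, 66]
308 [44, 46, 46, 46, 43, 43, 44, 35, 38, 43, 38, 41, 44, 45, 37, 33, 76, 79, 118]
312 [42, 44, 41, 47, 36, 44, 40, 44, 36, 40, 35, 44, 36, 38, 38, 70, 144, 144, 148]
316 [35, 45, 41, 43, 42, 38, 40, 40, 34, 34, 42, 38, 36, 37, 35, 125, 143, 147, 146]
320 [37, 45, 49, 44, 38, 37, 45, 33, 35, 40, 38, 33, 30, 41, 26, 143, 146, 145, 145]
324 [63, 60, 62,
[... 1846 characters left out ...]
4, 25, 35, 35, 38]
340 [149, 149, 146, 109, 15, 20, 37, 32, 36, 29, 29, 30, 23, 23, 25, 23, 37, 38, 35]
344 [149, 148, 148, 38, 37, 26, 31, 33, 27, 30, 30, 33, 32, 22, 15, 26, 29, 34, 36]
348 [148, 150, 145, 31, 28, 23, 28, 25, 31, 30, 32, 31, 18, 26, 27, 25, 41, 36, 37]
352 [147, 149, 94, 31, 22, 24, 32, 25, 26, 28, 28, 36, 28, 22, 30, 206, 188, 109, 44]
356 [42, 93, 22, 26, 30, 22, 24, 28, 25, 18, 32, 26, 23, 22, 73, 209, 211, 208, 209]
360 [27, 26, 34, 27, 34, 26, 24, 29, 37, 19, 16, 26, 30, 26, 129, 208, 211, 209, 209]
364 [29, 28, 28, 26, 29, 31, 31, 31, 27, 29, 31, 32, 19, 22, 179, 209, 210, 207, 209]
368 [31, 18, 25, 17, 30, 29, 27, 30, 20, 34, 34, 36, 29, 24, 202, 206, 212, 208, 208]
```

Force is now purely normal to the face, about 25 N with roughly zero along the slope, so the cover is flat on the rim. Sliding down the slope.

>>> {"fn": "apply_moves", "kwargs": {
  "commands": [
    [0.087, 0, 0.045, 0],
    [0.087, 0, 0.045, 0],
    [0.087, 0, 0.045, 0],
    [0, 0, 0, 0],
    [0, 0, 0, 0]
  ]
}}

```text
clock: 23.88
eef_pos: [0.4596, -0.3493, 0.1057]
tool_rot: [-0.092, 0.996, -0.002, 0.003]
ft_force: [-6.8, 6.4, 25.4]
grip_width: 0.0618
grasp_force: 73.6
```

```bash
cat >> st.py <<'E'
f=o['ft_force'];fw=np.array([.9836,.18,0]);F=[f@(.866*fw+[0,0,.5]),f@np.array([-.18,.9836,0]),f@(-.5*fw+[0,0,.866])];print('face-force x,y,n',np.round(F,1))
E
python3 st.py
```

```text
t 23.88 eef [ 0.4596 -0.3493  0.1057] q [-6.500e-01  4.880e-01 -3.300e-02  1.043e+00  1.000e-03 -8.340e-01] yaw -169.46 z [ 0.006 -0.004 -1.   ] ft [-6.8  6.4 25.4] [1.54 0.78 0.1 ] tau [ -0.6 -32.2  18.4  -3.1  -0.9   0.1] w 0.0618 73.6
fwd 0.3892 lat -0.4263
face-force x,y,n [ 7.9  7.5 24.7]
```

>>> {"fn": "apply_moves", "kwargs": {
  "commands": [
    [0.087, 0, 0.04, 0],
    [0.087, 0, 0.04, 0],
    [0, 0, 0, 0],
    [0, 0, 0, 0],
    [0, 0, 0, 0]
  ]
}}

```text
clock: 24.3
eef_pos: [0.4571, -0.351, 0.1041]
tool_rot: [-0.092, 0.996, -0.003, 0.003]
ft_force: [-4.0, 2.2, 23.8]
grip_width: 0.0616
grasp_force: 73.3
```

```bash
python3 st.py
python3 - <<'E'
from h import *
c=snap('wrist','f3');g=cv2.cvtColor(c['image'],cv2.COLOR_BGR2GRAY)
for u in(285,300,320): 
    d=np.diff(g[150:215,u].astype(int));print(u,[(150+int(k),int(d[k])) for k in np.where(abs(d)>18)[0]])
for r in range(204,256,3): print(r,g[r,212:266:3].tolist(),g[r,380:430:3].tolist())
E
```

```text
t 24.3 eef [ 0.4571 -0.351   0.1041] q [-0.655  0.486 -0.041  1.035 -0.    -0.839] yaw -169.44 z [ 0.007 -0.006 -1.   ] ft [-4.   2.2 23.8] [1.06 0.33 0.22] tau [ -0.1 -33.2  17.3  -1.9  -0.6   0.2] w 0.0616 73.3
fwd 0.3864 lat -0.4275
face-force x,y,n [ 8.8  2.9 22.4]
285 [(161, 35), (162, 28), (192, -37), (194, 34)]
300 [(153, -23), (161, 33), (162, 30), (192, -30), (194, 35)]
320 [(161, 39), (162, 38), (192, -31), (194, 35), (210, -32)]
204 [203, 203, 202, 203, 203, 203, 203, 203, 202, 201, 203, 202, 202, 201, 202, 205, 197, 190] [123, 121, 124, 122, 124, 123, 119, 122, 123, 123, 120, 119, 120, 123, 119, 123, 121]
207 [201, 203, 202, 201, 203, 200, 198, 199, 201, 201, 200, 200, 200, 200, 201, 204, 194, 187] [125, 126, 123, 122, 120, 121, 122, 119, 120, 120, 116, 120, 119, 122, 120, 121, 124]
210 [200, 202, 203, 204, 203, 196, 196, 198, 197, 198, 197, 197, 196, 196, 201, 204, 192, 190] [126, 125, 122, 118, 118, 118, 121, 118, 117, 116, 118, 119, 120, 117, 121, 124, 122]
213 [202, 200, 202, 203, 181, 135, 142, 140, 140, 141, 143, 149, 156, 138, 189, 197, 190, 186] [128, 122, 124, 10
[... 1843 characters left out ...]
122, 121]
246 [145, 146, 147, 146, 145, 146, 116, 132, 149, 133, 101, 133, 147, 142, 129, 129, 128, 132] [126, 127, 122, 124, 123, 123, 95, 91, 92, 95, 134, 114, 121, 122, 120, 125, 123]
249 [145, 144, 146, 149, 143, 145, 109, 136, 148, 128, 101, 126, 127, 113, 114, 96, 62, 115] [61, 44, 97, 97, 96, 118, 87, 85, 89, 90, 138, 112, 123, 121, 117, 120, 124]
252 [147, 147, 144, 145, 144, 145, 117, 135, 148, 135, 111, 124, 115, 111, 112, 71, 60, 106] [49, 40, 78, 99, 100, 102, 88, 92, 102, 105, 133, 118, 125, 126, 117, 123, 122]
255 [143, 146, 147, 148, 143, 146, 140, 144, 146, 144, 147, 125, 111, 113, 97, 56, 58, 93] [40, 40, 47, 92, 97, 93, 120, 122, 123, 122, 123, 122, 123, 123, 118, 121, 122]
```

The cover has slid about 3 mm, but it drifted about 2 mm right: heads sit at +2 and +5 px in their openings. I'll correct laterally with slightly less pressure.

>>> {"fn": "apply_moves", "kwargs": {
  "commands": [
    [0, 0.07, -0.03, 0],
    [0, 0.07, 0, 0],
    [0, 0, 0, 0],
    [0, 0, 0, 0],
    [0, 0, 0, 0]
  ]
}}

```text
clock: 24.77
eef_pos: [0.4569, -0.3507, 0.1043]
tool_rot: [-0.091, 0.996, -0.006, 0.003]
ft_force: [-2.4, -4.7, 18.6]
grip_width: 0.0615
grasp_force: 72.8
```

```bash
cat > pk.py <<'E'
from h import *
import sys
c=snap('wrist',sys.argv[1]);g=cv2.cvtColor(c['image'],cv2.COLOR_BGR2GRAY)
d=np.diff(g[150:215,300].astype(int));print([(150+int(k),int(d[k])) for k in np.where(abs(d)>18)[0]])
for r in range(207,262,4): print(r,g[r,215:263:2].tolist(),'|',g[r,382:426:2].tolist())
E
python3 st.py;python3 pk.py f4
```

```text
t 24.77 eef [ 0.4569 -0.3507  0.1043] q [-0.653  0.483 -0.045  1.03  -0.004 -0.835] yaw -169.55 z [ 0.008 -0.01  -1.   ] ft [-2.4 -4.7 18.6] [-0.23  0.08  0.03] tau [  2.7 -35.6  16.2   0.1   0.6   0. ] w 0.0615 72.8
fwd 0.3863 lat -0.4272
face-force x,y,n [ 6.6 -4.2 17.7]
[(153, -23), (161, 36), (162, 37), (192, -29), (194, 35)]
207 [201, 203, 202, 203, 202, 201, 198, 201, 197, 199, 201, 199, 199, 200, 200, 201, 199, 199, 199, 199, 204, 205, 196, 192] | [126, 119, 122, 120, 121, 123, 122, 121, 119, 123, 120, 121, 119, 121, 119, 119, 119, 121, 118, 120, 124, 120]
211 [203, 202, 199, 203, 204, 194, 192, 193, 192, 192, 192, 192, 193, 194, 193, 192, 193, 192, 191, 194, 204, 201, 194, 193] | [124, 121, 123, 117, 114, 113, 113, 114, 115, 114, 115, 116, 116, 115, 115, 113, 115, 115, 122, 122, 122, 122]
215 [203, 202, 201, 203, 201, 130, 107, 105, 107, 109, 107, 108, 112, 106, 103, 137, 155, 149, 107, 140, 199, 203, 202, 192] | [127, 123, 123, 110, 96, 92, 96, 96, 92, 92, 94, 95, 93, 97, 92, 93, 94, 91, 112, 120, 122, 124]
219 [203, 202, 202, 202, 199, 121, 106, 105, 110, 142, 165, 174, 175
[... 1777 characters left out ...]
 101, 124, 122, 120, 118, 119, 121]
251 [144, 146, 147, 146, 146, 146, 144, 125, 101, 133, 150, 147, 126, 106, 88, 126, 123, 115, 113, 114, 111, 77, 66, 66] | [42, 45, 85, 95, 94, 96, 97, 112, 64, 57, 89, 90, 91, 107, 140, 96, 120, 123, 124, 122, 122, 121]
255 [143, 146, 147, 145, 144, 146, 146, 142, 144, 146, 146, 146, 145, 146, 144, 125, 114, 114, 114, 113, 79, 55, 56, 56] | [34, 38, 51, 96, 97, 93, 94, 100, 116, 121, 125, 123, 123, 122, 123, 123, 127, 124, 126, 127, 122, 122]
259 [145, 143, 148, 146, 143, 143, 143, 142, 144, 142, 112, 70, 62, 63, 109, 110, 109, 111, 113, 83, 62, 61, 56, 56] | [37, 33, 37, 51, 92, 97, 93, 96, 92, 56, 37, 42, 80, 119, 123, 125, 126, 125, 125, 123, 123, 120]
```

Resistance is plain friction, ratio about 0.4. The slots are within 1.3 mm laterally, with a bias toward centre now. Continuing the slide.

>>> {"fn": "apply_moves", "kwargs": {
  "commands": [
    [0.087, 0, 0.045, 0],
    [0.087, 0, 0.045, 0],
    [0.087, 0, 0.045, 0],
    [0, 0, 0, 0],
    [0, 0, 0, 0]
  ]
}}

```text
clock: 25.23
eef_pos: [0.452, -0.3508, 0.1016]
tool_rot: [-0.091, 0.996, -0.005, 0.004]
ft_force: [-1.7, -1.3, 18.9]
grip_width: 0.0618
grasp_force: 72.9
```

```bash
python3 st.py
```

```text
t 25.23 eef [ 0.452  -0.3508  0.1016] q [-0.659  0.48  -0.059  1.02  -0.002 -0.842] yaw -169.52 z [ 0.008 -0.009 -1.   ] ft [-1.7 -1.3 18.9] [ 0.15 -0.06  0.05] tau [  1.4 -35.1  16.4  -0.2   0.1   0. ] w 0.0618 72.9
fwd 0.3814 lat -0.4265
face-force x,y,n [ 7.8 -1.  17.3]
```

>>> {"fn": "apply_moves", "kwargs": {
  "commands": [
    [0.087, 0.02, 0.05, 0],
    [0.087, 0, 0.05, 0],
    [0, 0, 0, 0],
    [0, 0, 0, 0],
    [0, 0, 0, 0]
  ]
}}

```text
clock: 25.65
eef_pos: [0.4485, -0.3511, 0.0996]
tool_rot: [-0.091, 0.996, -0.005, 0.004]
ft_force: [-2.2, -1.2, 18.7]
grip_width: 0.0614
grasp_force: 72.9
```

```bash
python3 st.py
```

```text
t 25.65 eef [ 0.4485 -0.3511  0.0996] q [-0.663  0.477 -0.069  1.013 -0.002 -0.846] yaw -169.51 z [ 0.008 -0.009 -1.   ] ft [-2.2 -1.2 18.7] [ 0.19 -0.04  0.07] tau [  1.3 -34.8  16.3  -0.2   0.    0.1] w 0.0614 72.9
fwd 0.378 lat -0.4261
face-force x,y,n [ 7.3 -0.8 17.4]
```

>>> {"fn": "apply_moves", "kwargs": {
  "commands": [
    [0.087, 0, 0.05, 0],
    [0.06, 0, 0.03, 0],
    [0, 0, 0, 0],
    [0, 0, 0, 0],
    [0, 0, 0, 0]
  ]
}}

```text
clock: 26.07
eef_pos: [0.4469, -0.3514, 0.0986]
tool_rot: [-0.092, 0.996, -0.005, 0.005]
ft_force: [0.5, -0.9, 21.0]
grip_width: 0.0617
grasp_force: 72.9
```

```bash
python3 st.py
```

```text
t 26.07 eef [ 0.4469 -0.3514  0.0986] q [-0.666  0.475 -0.076  1.006  0.    -0.85 ] yaw -169.49 z [ 0.011 -0.008 -1.   ] ft [ 0.5 -0.9 21. ] [ 0.6  -0.54 -0.04] tau [ -0.  -33.7  15.3   0.   -0.8  -0.1] w 0.0617 72.9
fwd 0.3763 lat -0.4261
face-force x,y,n [10.8 -0.9 18. ]
```

>>> {"fn": "apply_moves", "kwargs": {
  "commands": [
    [0.087, 0, 0.04, 0],
    [0.087, 0, 0.04, 0],
    [0, 0, 0, 0],
    [0, 0, 0, 0],
    [0, 0, 0, 0]
  ]
}}

```text
clock: 26.48
eef_pos: [0.4465, -0.3516, 0.0983]
tool_rot: [-0.092, 0.996, -0.005, 0.008]
ft_force: [5.4, 2.9, 22.9]
grip_width: 0.0615
grasp_force: 72.8
```

```bash
python3 st.py; python3 pk.py f5
python3 - <<'E'
from h import *
c=load('f5');fw=np.array([.9836,.18,0]);la=np.array([-.18,.9836,0]);F=.3987*fw-.4256*la+np.array([0,0,.073])
ex=.866*fw+np.array([0,0,.5]);n=-.5*fw+np.array([0,0,.866])
for s in(0,.003): print(s,'edge',np.round(proj(c,F+(s-.056)*ex+.004*n),1),'rim out',np.round(proj(c,F-.066*ex),1),'openL,R',[np.round(proj(c,F+(s-.036)*ex+b*.05*la+.004*n),1).tolist() for b in(-1,1)],'heads',[np.round(proj(c,F-.023*ex+b*.05*la+.0098*n),1).tolist() for b in(-1,1)])
E
```

```text
t 26.48 eef [ 0.4465 -0.3516  0.0983] q [-0.669  0.472 -0.082  0.999  0.005 -0.854] yaw -169.42 z [ 0.018 -0.007 -1.   ] ft [ 5.4  2.9 22.9] [ 1.36 -1.6  -0.26] tau [ -3.2 -31.7  13.    0.9  -2.6  -0.3] w 0.0615 72.8
fwd 0.3759 lat -0.4262
face-force x,y,n [16.5  1.9 16.9]
[(166, -21), (178, 31), (179, 27)]
207 [203, 204, 203, 203, 205, 198, 201, 201, 199, 201, 200, 201, 200, 200, 201, 201, 200, 200, 199, 199, 207, 206, 197, 194] | [126, 126, 125, 125, 121, 125, 122, 122, 125, 122, 120, 121, 122, 121, 122, 123, 120, 118, 120, 122, 124, 124]
211 [204, 205, 203, 205, 206, 184, 180, 179, 180, 180, 181, 179, 181, 178, 180, 181, 182, 187, 187, 191, 204, 202, 193, 194] | [128, 125, 124, 123, 116, 113, 117, 120, 116, 117, 116, 114, 116, 116, 115, 113, 114, 115, 119, 120, 123, 126]
215 [204, 203, 201, 205, 202, 131, 105, 108, 108, 103, 107, 106, 108, 106, 114, 152, 155, 137, 128, 137, 204, 192, 194, 195] | [126, 126, 121, 116, 92, 93, 92, 96, 94, 94, 93, 92, 98, 95, 96, 91, 94, 92, 106, 124, 125, 121]
219 [206, 205, 204, 206, 201, 122, 108, 106, 110, 106, 111, 106, 106, 107, 107, 108, 103, 1
[... 1958 characters left out ...]
, 126]
255 [144, 149, 148, 148, 146, 143, 144, 145, 147, 149, 154, 148, 146, 143, 133, 119, 114, 112, 113, 109, 69, 57, 57, 56] | [44, 37, 52, 92, 95, 98, 98, 97, 105, 115, 116, 122, 128, 127, 125, 123, 120, 117, 122, 128, 122, 124]
259 [146, 146, 150, 149, 145, 147, 146, 143, 143, 138, 113, 70, 57, 69, 105, 109, 113, 110, 116, 81, 60, 57, 58, 52] | [38, 45, 38, 56, 95, 100, 96, 98, 90, 60, 43, 46, 77, 118, 126, 120, 125, 127, 125, 126, 122, 121]
0 edge [321.2 196.3] rim out [321.3 182.3] openL,R [[238.5, 228.1], [403.8, 229.2]] heads [[234.2, 249.5], [407.6, 250.9]]
0.003 edge [321.1 201.1] rim out [321.3 182.3] openL,R [[238.2, 233.0], [404.0, 234.2]] heads [[234.2, 249.5], [407.6, 250.9]]
```

The stop is reached: force rises with no motion, the openings are empty, and the heads sit at row ~249 over the slot ends, as predicted for locked. I'll ease the preload, then release.

>>> {"fn": "apply_moves", "kwargs": {
  "commands": [
    [-0.087, 0, -0.06, 0],
    [-0.087, 0, -0.06, 0],
    [-0.05, 0, -0.04, 0],
    [0, 0, 0, 0],
    [0, 0, 0, 0]
  ]
}}

```text
clock: 26.95
eef_pos: [0.4466, -0.3514, 0.0986]
tool_rot: [-0.091, 0.996, -0.004, 0.003]
ft_force: [-0.2, -1.9, 14.1]
grip_width: 0.0619
grasp_force: 72.4
```

```bash
python3 st.py
```

```text
t 26.95 eef [ 0.4466 -0.3514  0.0986] q [-0.666  0.476 -0.074  1.01  -0.002 -0.848] yaw -169.54 z [ 0.008 -0.008 -1.   ] ft [-0.2 -1.9 14.1] [ 0.02 -0.4  -0.16] tau [  1.3 -37.2  16.8   0.5  -0.   -0.2] w 0.0619 72.4
fwd 0.3761 lat -0.426
face-force x,y,n [ 6.5 -1.9 12.5]
```

>>> {"fn": "apply_moves", "kwargs": {
  "commands": [
    [-0.03, 0, -0.08, 0],
    [0, 0, -0.08, 0],
    [0, 0, 0, 0],
    [0, 0, 0, 0],
    [0, 0, 0, 0]
  ]
}}

```text
clock: 27.37
eef_pos: [0.4465, -0.3512, 0.1]
tool_rot: [-0.091, 0.996, -0.004, 0.002]
ft_force: [1.5, -5.1, 5.9]
grip_width: 0.0615
grasp_force: 71.7
```

```bash
python3 st.py
```

```text
t 27.37 eef [ 0.4465 -0.3512  0.1   ] q [-0.665  0.476 -0.07   1.016 -0.003 -0.847] yaw -169.57 z [ 0.005 -0.008 -1.   ] ft [ 1.5 -5.1  5.9] [-0.56 -0.62 -0.29] tau [  1.8 -41.5  17.9   1.7   0.3  -0.3] w 0.0615 71.7
fwd 0.376 lat -0.4258
face-force x,y,n [ 3.4 -5.3  4.8]
```

>>> {"fn": "apply_moves", "kwargs": {
  "commands": [
    [0, 0, 0, 0],
    [0, 0, 0, 0],
    [0, 0, 0, 0],
    [0, 0, 0, 0],
    [0, 0, 0, 0]
  ],
  "claw": 0
}}

```text
clock: 27.78
eef_pos: [0.4427, -0.3478, 0.0969]
tool_rot: [-0.092, 0.996, -0.0, -0.002]
ft_force: [0.5, -0.3, 0.1]
grip_width: 0.0853
grasp_force: 0.0
```

```bash
python3 st.py; python3 pk.py f6|cut -c1-400
```

```text
t 27.78 eef [ 0.4427 -0.3478  0.0969] q [-0.665  0.478 -0.076  1.02  -0.003 -0.848] yaw -169.49 z [-0.004 -0.    -1.   ] ft [ 0.5 -0.3  0.1] [0.01 0.01 0.01] tau [ -0.  -45.4  22.3   0.   -0.   -0. ] w 0.0853 0.0
fwd 0.3728 lat -0.4218
face-force x,y,n [ 0.4 -0.4 -0.1]
[(186, 38), (200, 19)]
207 [204, 202, 201, 201, 203, 203, 204, 202, 202, 203, 203, 201, 200, 201, 188, 189, 191, 191, 191, 192, 191, 189, 189, 190] | [123, 121, 119, 121, 118, 123, 122, 120, 123, 122, 122, 123, 121, 120, 121, 120, 122, 124, 122, 124, 120, 119]
211 [204, 202, 201, 200, 201, 201, 201, 202, 199, 202, 201, 199, 200, 190, 187, 187, 190, 190, 190, 192, 190, 189, 190, 189] | [124, 122, 123, 119, 123, 122, 123, 120, 122, 124, 123, 123, 121, 120, 117, 123, 122, 123, 122, 123, 119, 120]
215 [203, 197, 197, 199, 197, 199, 198, 197, 199, 197, 197, 194, 191, 182, 184, 185, 191, 192, 190, 193, 191, 189, 189, 190] | [122, 119, 119, 120, 121, 119, 119, 121, 119, 122, 119, 114, 120, 117, 116, 120, 120, 120, 121, 118, 124, 119]
219 [200, 126, 118, 124, 121, 125, 121, 122, 123, 118, 126, 131, 154, 153, 151, 156, 189, 191
[... 1710 characters left out ...]
3]
251 [201, 195, 152, 143, 148, 148, 138, 130, 128, 128, 121, 120, 115, 127, 126, 130, 129, 127, 128, 128, 128, 128, 130, 129] | [123, 125, 124, 118, 114, 112, 120, 124, 122, 123, 122, 124, 122, 114, 118, 122, 120, 121, 120, 124, 120, 126]
255 [170, 148, 138, 121, 123, 119, 124, 119, 97, 89, 107, 122, 120, 144, 144, 144, 144, 133, 131, 126, 130, 127, 128, 128] | [124, 126, 122, 109, 115, 117, 126, 126, 126, 122, 125, 121, 112, 76, 75, 93, 105, 102, 100, 104, 116, 123]
259 [144, 133, 120, 110, 112, 113, 105, 62, 61, 60, 61, 115, 135, 145, 144, 145, 145, 127, 126, 125, 128, 128, 123, 127] | [123, 124, 125, 117, 109, 119, 123, 127, 126, 125, 121, 115, 43, 35, 38, 41, 80, 94, 95, 100, 100, 108]
```

>>> {"fn": "apply_moves", "kwargs": {
  "commands": [
    [0, -0.2, 0, 0],
    [0.1, 0, -0.4, 0],
    [0.1, 0, -0.8, 0],
    [0.3, 0, -1, 0],
    [0.5, 0, -1, 0]
  ]
}}

```text
clock: 28.25
eef_pos: [0.4242, -0.3557, 0.1623]
tool_rot: [-0.092, 0.996, -0.0, -0.002]
ft_force: [0.9, -0.4, 0.7]
grip_width: 0.0856
grasp_force: 0.0
```

>>> {"fn": "apply_moves", "kwargs": {
  "commands": [
    [0.5, 0, -1, 0],
    [0.5, 0, -1, 0],
    [0, 0, -0.5, 0],
    [0, 0, 0, 0],
    [0, 0, 0, 0]
  ]
}}

```text
clock: 28.67
eef_pos: [0.4052, -0.3596, 0.212]
tool_rot: [-0.091, 0.996, -0.001, -0.001]
ft_force: [0.4, 0.7, -0.4]
grip_width: 0.0855
grasp_force: 0.0
```

```bash
python3 st.py
python3 - <<'E'
from h import *
c=snap('wrist','g1');fw=np.array([.9836,.18,0]);la=np.array([-.18,.9836,0]);F=.3987*fw-.4256*la+np.array([0,0,.073])
ex=.866*fw+np.array([0,0,.5]);n=-.5*fw+np.array([0,0,.866])
P=lambda x,y,z:proj(c,F+x*ex+y*la+z*n)
g=cv2.cvtColor(c['image'],cv2.COLOR_BGR2GRAY)
def samp(A,B,N=60):
    t=np.linspace(0,1,N);q=np.array([P(*(np.array(A)+(np.array(B)-A)*k)) for k in t],np.float32);return cv2.remap(g,q[:,0].reshape(1,-1),q[:,1].reshape(1,-1),cv2.INTER_LINEAR)[0]
print('corner px',[np.round(P(a*.056,b*.07,.004)).tolist() for a in(-1,1) for b in(-1,1)])
# profiles along face x (mm) through cover at several y at plate-top level: expect lower edge -56, opening -45..-27, 13..31, upper edge +56
for y in(-50,-20,20,50):
    s=samp((-.075,y/1e3,.004),(.075,y/1e3,.004),151);d=np.diff(s.astype(int));print(y,[(k-75,int(d[k])) for k in np.where(abs(d)>14)[0]])
E
```

```text
t 28.67 eef [ 0.4052 -0.3596  0.212 ] q [-0.724  0.343  0.037  1.265 -0.003 -0.907] yaw -169.52 z [-0.002 -0.002 -1.   ] ft [ 0.4  0.7 -0.4] [-0.04 -0.01 -0.06] tau [ -0.2 -43.1  25.6   0.1  -0.    0. ] w 0.0855 0.0
fwd 0.3338 lat -0.4266
face-force x,y,n [ 0.2  0.6 -0.6]
corner px [[254.0, 204.0], [388.0, 204.0], [248.0, 318.0], [394.0, 318.0]]
-50 [(np.int64(-69), 16), (np.int64(-68), 30), (np.int64(-67), 24), (np.int64(-57), -27), (np.int64(-56), -15), (np.int64(-47), -16), (np.int64(10), -16), (np.int64(11), -37), (np.int64(54), 28), (np.int64(55), 21), (np.int64(63), -36), (np.int64(64), -84), (np.int64(65), -55)]
-20 [(np.int64(-68), 15), (np.int64(-10), -15), (np.int64(-9), -27), (np.int64(3), 15), (np.int64(4), 33), (np.int64(5), 15), (np.int64(63), -20), (np.int64(64), -61), (np.int64(65), -35)]
20 [(np.int64(-67), 17), (np.int64(-9), -26), (np.int64(-8), -16), (np.int64(3), 20), (np.int64(4), 31), (np.int64(5), 15), (np.int64(35), 27), (np.int64(36), 16), (np.int64(63), -41), (np.int64(64), -88), (np.int64(65), -55)]
50 [(np.int64(-67), 18), (np.int64(-47), -16), (np.int64(8), 20), (np.int64(9), 18), (np.int64(10), -16), (np.int64(11), -49), (np.int64(12), -49), (np.int64(25), 19), (np.int64(26), 16), (np.int64(29), 18), (np.int64(30), 18), (np.int64(63), -39), (np.int64(64), -88), (np.int64(65), -53)]
```

With the robot clear and touching nothing, the cover's edges read at −56 and +55 mm and its openings at −46 and +11 mm. The rim reads −67.5 and +64 mm, so there is a common offset of about −1.5 mm. That puts the cover at x≈0, flat and locked. Handing in.

```bash
python3 -c "
from workcell import bot
print(bot.job_done())"
```

```text
the job is handed in; nothing more can be done
None
```

The cover is back on the supply box: all four keyholes went over the pins, it was pressed flat and slid to its stop, and after I let go it measured flat and locked; I handed the job in at about 29 s with the gripper clear, and it returned no verdict.

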